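# Unlock the board carriage of a test jig and push it home

## Task

Unlock the board test jig: turn the yellow-handled locking pin anticlockwise (seen from its handle) while pulling lightly until you feel its hidden key come free (do not yank it), draw it out along its sloping bore, and park it in the side notch of the green pin stand by sliding its thin neck in sideways to the end, so that it hangs upright by its collar, let go. Then push the carriage by its orange tab fully home under the test head and press it firmly against its stop for a moment (about 10 N), without ramming. Handle the pin gently at the stand and leave the other things on the bench where they are.

Things in the scene. Friction and masses are not known exactly. Their poses are not given: they have to be found in the camera images.
- pin: Steel pin, 220 g. Origin on its axis at the collar's underside; +z along the axis to the handle. Collar dia 34, z 0 to 6 mm; yellow flat handle z 13 to 53, 44 along x, 14 thick along y (grip across y). Neck dia 10, z -10 to 0; shank dia 16, tip at z -78. Cross key 28 along x, 6 wide, z -22 to -15. Starts in the bore, collar on its mouth, axis leaning 0.55 rad, handle x over the jig's x.
- bore (a point): Centre of the bore's mouth in the jig's blue block, 98 mm above the bench. Axes: the jig's, z up; bore's upward direction (-sin 0.55, 0, cos 0.55), leaning to the jig's -x front. A hidden keyed bush under the mouth holds the pin's key: it lifts 3 mm, then catches, until turned about its +z by 0.25 to 1.4 rad (each time different, to within 0.1). Test head 100 to 190 mm to +y, top at 128.
- notch (a point): Where the pin's axis hangs in the notch, at the upper face (125 mm above the bench) of the stand's level 5 mm green plate. Axes: z up; notch opens to -x, 13 mm wide; closed end 6.5 mm from the point to +x; straight sides to 24 mm towards -x, then a flared lead-in to 37 mm. Free 110 mm below the plate on the mouth side; an upright wall under the plate 43 mm to +x.
- tab (a point): Middle of the top edge of the orange push tab at the carriage's -y end, on the -y face that is pushed, 90 mm above the bench. Tab 70 mm wide along x, 10 thick, 52 tall above the carriage. Axes are the jig's: push towards +y.
- carriage (a joint): Travel of the board carriage along the jig's +y, in m: 0 is out, where the pin locks it; it runs about 60 mm to its hard stop under the test head. It slides with about 3 N of friction and stays where it is left.
- meter: Bystander: blue handheld scope lying flat, 80 x 100 x 28 mm, origin under its centre.
- flux_bottle: Bystander: white bottle with red cap, 40 mm diameter, 110 mm tall, origin under its centre.
- swab_tub: Bystander: grey tub with white lid, 80 mm diameter, 75 mm tall, origin under its centre.
- paste_jar: Bystander: green jar, 60 mm diameter, 50 mm tall, origin under its centre.
- screwdriver: Bystander: orange-handled screwdriver lying flat, 170 mm long.
- converter: Bystander: black flat box, 90 x 120 x 26 mm, origin under its centre.
- jig: The fixed test jig: grey base 240 (x from -150 to 90) by 320 mm (y from -150 to 170), 12 mm thick, with the blue bore block at its -x front, the carriage on rails and the black test head. Origin on the bench; the bore point is at (-115, -20, 98) mm in its axes.
- stand: The green pin stand, origin under the plate on the bench 3 mm from the notch point towards -x; base 120 x 100 mm (x from -40 to 80 mm), same axes as the notch point; fixed to the bench.
Not all that is in view belongs to the job. Of the things like the pin, leave any that is pink; of the rest the larger one is meant. Of the things that look like the stand, take the one that is farthest from the robot's base at the start.

How it is judged:
By the outcome, as a careful person would: the job done as asked, in the order asked, and still so for the second after the job is handed in, with the robot touching nothing.
It also fails if it takes over 72 s, if anything falls off the work surface, if the arm or the gripper's body presses on something with over 40 N, if the wrist force passes 120 N, or if a joint passes its speed limit or range.

## Robot

A 6-joint arm with a two-finger parallel gripper is mounted at the origin on the work surface. World frame = base frame: x ahead of the robot, y to its left, z up, the work surface at z = 0. Lengths are in m, angles in degrees, forces in N, time in s.
With the tool pointing down it reaches from about 0.3 to 0.75 m from the base axis. Payload 8.5 kg.
Tool frame: the origin (TCP) lies on the centre line of the jaws, within the pads' length; the fingertips stand 19 mm ahead of it and the grasp point (between the pads) is the TCP (env.tcp_to_tips is the z of the fingertips in the tool frame, in m); z points along the fingers, y is the line along which they close (so a half turn about z gives the same grasp; the last joint's range is limited). The gripper opens to 85 mm and grips with 20 to 120 N. Pads are 22 mm wide; open, the fingers measure 114 mm over their backs; the gripper's body (76 mm by 85 mm) begins 54 mm behind the grasp point. The pads swing forward as they close: fully open they stand 13 mm farther back than shut.
Start: joints at [-79.773, 21.807, 74.336, -0, 83.858, -12.336], TCP at [0.211, -0.508, 0.25] pointing down, gripper open.
Joint ranges: [-178.18, 178.18], [-50.72, 133.34], [12.68, 142.11], [-81.47, 261.47], [9.98, 163.14], [-165.26, 165.26]. Speed limits (degrees/s): [136.94, 136.94, 180, 180, 180, 180].

## Interface

Orientations are given as a 3x3 rotation matrix whose columns are the frame's x, y, z axes.
In Python, from rig import env gives the robot as it stands.
- The arm moves only by the tool servo_tool, never from a script. Its argument "steps" is a list of rows, each an object of numbers: "tx", "ty", "tz": the shift along the world's x, y, z in cm; "yaw": the turn about the world's z in degrees; "claw": the finger opening in cm, from 0 to 8.54. In form: [{"tx": .., "ty": .., "tz": .., "yaw": .., "claw": ..}, ...]. A call has 1 to 20 rows; each row shifts and turns the commanded pose from where the row before left it; what a row does not reach is not made up. A row lasts 1/10 s, in which the tool goes at most 50 mm and 8.59 degrees, less where a joint would pass 70% of its speed; a pose out of reach is approached as far as the arm can. A call with a gripper value outside its range is refused whole. The fingers move at their own pace and stop on an object; "newtons" is the grip in N (left out, the last holds). Time passes only in rows, so rows that do not move let the fingers close. It gives the time, the measured TCP pose, the force, the opening and the grip force at its end, in the units of the state.
- env.observe(): the state, without advancing time (a new reading comes with each control period).
- env.get_image(name): name is "side" or "top" or "wrist"; returns (picture, depth): 480x640x3 uint8, red, green, blue; 480x640 float32, m along the optical axis (not along the pixel's ray), 0 where there is no reading.
- env.camera_model(name): a dict with "fovy" (degrees; the focal length in pixels is half the picture's height over the tangent of half this angle, whatever the lens; pixels are square), "cx", "cy" (the principal point, pixels), "T" (4x4, takes a point from camera to world coordinates). Camera axes: x right, y down, z forward; pixel columns grow to the right and rows downward; lengths in m; the calibration is good to about 2 mm. A picture is of the moment at which its call begins: read the wrist's pose just before it. camera_model takes no time and is no camera call; for the wrist camera it gives the pose at the moment of the call.
- env.close_job(): hands the job in; it is judged then, once.
The state is a dict: "time_s": time; "q": joint angles; "qvel": joint speeds; "joint_efforts": joint torques, N m; "position": TCP position; "tool_rot": TCP orientation; "ft_force": force on the tool from outside, world axes, zero at the start; "wrist_torque": the same for the moment, N m; "grip_width": finger opening in m; "gripper_force": force on a finger pad.
Only numpy, scipy, OpenCV 4.12 (cv2) and the standard library are available. Lean on these libraries where they do the work, as an engineer would, in place of code of your own. Each camera call takes 0.05 s, during which the arm holds its last target. There are 200 camera calls.

## Working session

There is one attempt and no reset: what is moved stays moved. The work goes in short steps, Python scripts to look and compute and a tool call to move; the robot and the scene stay as the last step left them, time stands still between calls to the robot, and variables do not carry over. Pictures are saved under pics/ and viewed, at most 10 in all, crops included, and the job is handed in when it is done.

Besides the shell and the picture viewer there is one more tool, called after "Emit:" as name(argument=value, ...) on one line, values as JSON. servo_tool: Moves the arm, as the interface text tells. Its arguments: {"type":"object","properties":{"steps":{"type":"array"},"newtons":{"type":"number"}},"required":["steps"]}

```bash
ls; mkdir -p pics; cat > h.py <<'E'
import numpy as np, cv2
from rig import env
def K(m):
    f=240/np.tan(np.radians(m["fovy"])/2); return f,m["cx"],m["cy"],np.array(m["T"])
def grab(n,name):
    m=env.camera_model(n); im,d=env.get_image(n)
    cv2.imwrite(f"pics/{name}.png",im[:,:,::-1]); np.savez(f"{name}.npz",im=im,d=d,T=m["T"],k=np.array(K(m)[:3]))
    return im,d,m
def cloud(name):
    z=np.load(f"{name}.npz"); f,cx,cy=z["k"]; d=z["d"]; v,u=np.mgrid[:480,:640]
    p=np.stack([(u-cx)/f*d,(v-cy)/f*d,d],-1)@z["T"][:3,:3].T+z["T"][:3,3]
    return z["im"],d,p
def ray(name,u,v,h):
    z=np.load(f"{name}.npz"); f,cx,cy=z["k"]; r=z["T"][:3,:3]@np.array([(u-cx)/f,(v-cy)/f,1]); o=z["T"][:3,3]
    return o+r*(h-o[2])/r[2]
E
python3 - <<'E'
from h import *
for n in ["top","side"]:
    im,d,m=grab(n,n+"0"); print(n,m["fovy"],np.round(m["T"],3).tolist(), (d>0).mean())
o=env.observe(); print({k:np.round(v,3).tolist() for k,v in o.items()})
E
```

```text
pics
top 56.38068883196638 [[-0.005, -0.999, 0.033, 0.418], [-1.0, 0.005, -0.004, 0.063], [0.004, -0.033, -0.999, 1.165], [0.0, 0.0, 0.0, 1.0]] 0.9959505208333334
side 43.21265154999999 [[-0.971, -0.172, 0.166, 0.222], [-0.239, 0.695, -0.678, 1.081], [0.001, -0.698, -0.716, 1.222], [0.0, 0.0, 0.0, 1.0]] 0.9961653645833334
{'time_s': 0.1, 'q': [-79.773, 21.836, 74.38, -0.001, 83.857, -12.336], 'qvel': [0.058, -0.036, -0.25, -0.017, 0.09, 0.004], 'joint_efforts': [0.004, -44.922, -23.166, -0.0, 0.004, -0.0], 'position': [0.211, -0.508, 0.25], 'tool_rot': [[0.923, 0.384, -0.0], [0.384, -0.923, 0.001], [0.0, -0.001, -1.0]], 'ft_force': [0.128, -0.009, -0.221], 'wrist_torque': [0.006, 0.007, -0.01], 'gripper_force': 0.0, 'grip_width': 0.086}
```

View pics/top0.png

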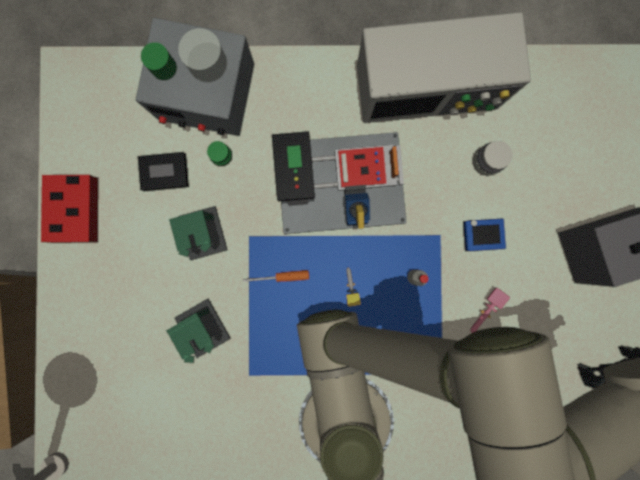

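View pics/side0.png

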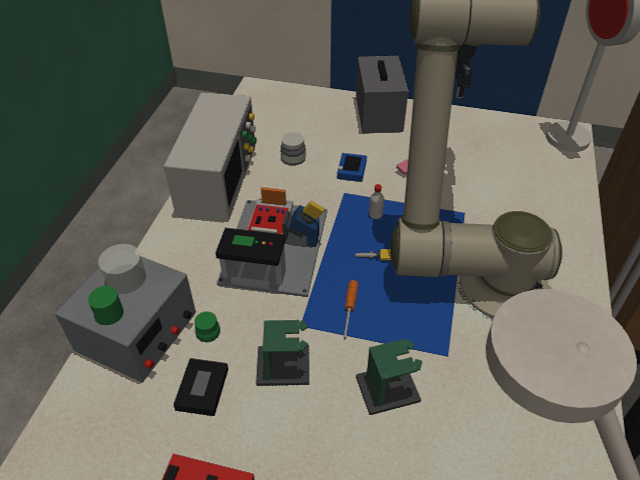

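The top view shows these candidates:
- **Pins:** the large yellow handle in the jig at (358,213), a small yellow pin lying at (352,292), and a pink one at (490,305). I choose the one in the jig, (358,213).
- **Stands:** one at (195,232) and one at (197,332). The first is farther from the base, so I choose it.
- **Tab:** orange, at (395,160).

The tool stays vertical, so I'll grip the leaning handle across jig y.

```bash
python3 - <<'E'
from h import *
im,d,p=cloud("top0")
hsv=cv2.cvtColor(im,cv2.COLOR_RGB2HSV)
def box(u0,v0,u1,v1):
    m=np.zeros((480,640),bool); m[v0:v1,u0:u1]=1; return m
def rep(n,m):
    q=p[m]; print(n,m.sum(),"med",np.round(np.median(q,0),4),"min",np.round(q.min(0),3),"max",np.round(q.max(0),3))
    return q
H,S,V=hsv[...,0],hsv[...,1],hsv[...,2]
for n,b in [("standA",box(165,200,230,262)),("standB",box(160,295,235,365))]:
    m=b&(H>45)&(H<95)&(S>60)&(p[...,2]>.115)&(p[...,2]<.135); q=rep(n,m)
    r=cv2.minAreaRect(q[:,:2].astype(np.float32)); print(r, cv2.boxPoints(r).round(3).tolist(), "base dist",np.hypot(*np.median(q,0)[:2]))
m=box(335,190,380,235)&(H>18)&(H<35)&(S>120)&(V>90); q=rep("handle",m)
m=box(335,180,380,235)&(H>100)&(H<125)&(S>120)&(p[...,2]>.06); q=rep("block",m)
m=box(385,140,405,180)&(H>3)&(H<18)&(S>150)&(p[...,2]>.075); q=rep("tab",m); print(cv2.minAreaRect(q[:,:2].astype(np.float32)))
m=box(268,120,412,240)&(abs(p[...,2]-.012)<.006)&(S<60); q=rep("base",m); r=cv2.minAreaRect(q[:,:2].astype(np.float32)); print(r,cv2.boxPoints(r).round(3).tolist())
m=box(268,120,320,205)&(p[...,2]>.12); q=rep("head",m); r=cv2.minAreaRect(q[:,:2].astype(np.float32)); print(r,cv2.boxPoints(r).round(3).tolist())
a=cv2.resize(im[120:240,265:415],None,fx=4,fy=4,interpolation=2); b=cv2.resize(im[200:262,165:235],None,fx=5,fy=5,interpolation=2)
c=np.zeros((600,800,3),np.uint8); c[:480,:600]=a; c[290:600,450:800]=b
cv2.imwrite("pics/crop0.png",c[:,:,::-1])
E
```

```text
standA 1168 med [0.4843 0.3666 0.1246] min [0.429 0.318 0.116] max [0.531 0.413 0.131]
((0.47772055864334106, 0.36357927322387695), (0.09354836493730545, 0.08002021163702011), 15.421292304992676) [[0.421999990940094, 0.38999998569488525], [0.4429999887943268, 0.31299999356269836], [0.5329999923706055, 0.3370000123977661], [0.5120000243186951, 0.41499999165534973]] base dist 0.607394068821842
standB 1169 med [0.2418 0.3658 0.1247] min [0.184 0.311 0.118] max [0.295 0.415 0.13 ]
((0.23565439879894257, 0.3618086278438568), (0.09176502376794815, 0.07919551432132721), 29.114761352539062) [[0.17599999904632568, 0.37400001287460327], [0.2150000035762787, 0.3050000071525574], [0.29499998688697815, 0.3499999940395355], [0.25600001215934753, 0.4189999997615814]] base dist 0.4384741230370101
handle 137 med [ 0.515  -0.0286  0.142 ] min [ 0.491 -0.036  0.113] max [ 0.544 -0.022  0.157]
block 337 med [ 0.5516 -0.0191  0.0947] min [ 0.418 -0.053  0.066] max [0.576 0.063 1.165]
tab 96 med [ 0.6541 -0.1182  0.0881] min [ 0.621 -0.124  0.075] max [ 0.688 -0.113  0.093]
((0.654331386089325, -0.11866267770528793), (0.06681479513645172, 0.006812704727053642), 3.607738733291626)
base 5411 med [0.5666 0.0242 0.0116] min [ 0.48  -0.163  0.006] max [0.78  0.198 0.018]
((0.6296131014823914, 0.017368733882904053), (0.2956205904483795, 0.36267539858818054), 0.8021072745323181) [[0.4790000021457672, 0.19699999690055847], [0.48399999737739563, -0.16599999368190765], [0.7799999713897705, -0.16200000047683716], [0.7749999761581421, 0.20100000500679016]]
head 2600 med [0.6341 0.125  0.1278] min [0.418 0.063 0.121] max [0.718 0.175 1.165]
((0.564876139163971, 0.11957010626792908), (0.3016672730445862, 0.0901242345571518), 4.502671718597412) [[0.41100001335144043, 0.15299999713897705], [0.4180000126361847, 0.06300000101327896], [0.718999981880188, 0.0860000029206276], [0.7120000123977661, 0.17599999904632568]]
```

View pics/crop0.png

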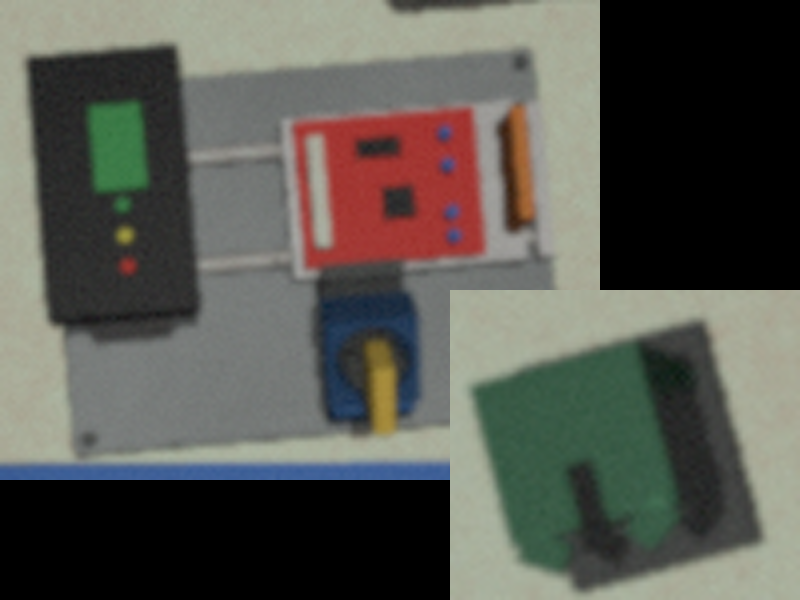

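The crop shows the yellow handle standing in the dark collar on the blue block at crop (380,385), so the choice holds. Stand A's notch has its closed end at full-picture (191,235). The jig is yawed about +4° and the stand about +15°. I'll go above the pin for a close look.

Emit:
servo_tool(steps=[{"tx": 1.57, "ty": 2.4, "yaw": -0.93}, {"tx": 1.57, "ty": 2.4, "yaw": -0.93}, {"tx": 1.57, "ty": 2.4, "yaw": -0.93}, {"tx": 1.57, "ty": 2.4, "yaw": -0.93}, {"tx": 1.57, "ty": 2.4, "yaw": -0.93}, {"tx": 1.57, "ty": 2.4, "yaw": -0.93}, {"tx": 1.57, "ty": 2.4, "yaw": -0.93}, {"tx": 1.57, "ty": 2.4, "yaw": -0.93}, {"tx": 1.57, "ty": 2.4, "yaw": -0.93}, {"tx": 1.57, "ty": 2.4, "yaw": -0.93}, {"tx": 1.57, "ty": 2.4, "yaw": -0.93}, {"tx": 1.57, "ty": 2.4, "yaw": -0.93}, {"tx": 1.57, "ty": 2.4, "yaw": -0.93}, {"tx": 1.57, "ty": 2.4, "yaw": -0.93}, {"tx": 1.57, "ty": 2.4, "yaw": -0.93}, {"tx": 1.57, "ty": 2.4, "yaw": -0.93}, {"tx": 1.57, "ty": 2.4, "yaw": -0.93}, {"tx": 1.57, "ty": 2.4, "yaw": -0.93}, {"tx": 1.57, "ty": 2.4, "yaw": -0.93}, {"tx": 1.57, "ty": 2.4, "yaw": -0.93}])

```text
invalid input at $.steps[0]: expected keys tx, ty, tz, yaw, claw
```

```bash
python3 - <<'E'
from h import *
im,d,m=grab("wrist","w1"); o=env.observe()
print(m["fovy"],np.round(m["T"],3).tolist(),o["position"],np.round(o["q"],1),o["ft_force"])
im,d,p=cloud("w1")
hsv=cv2.cvtColor(im,cv2.COLOR_RGB2HSV);H,S,V=hsv[...,0],hsv[...,1],hsv[...,2]
m=(H>18)&(H<35)&(S>120)&(V>70)&(p[...,2]>.09)&(p[...,2]<.17); q=p[m]; print("handle",len(q),np.median(q,0),q.min(0),q.max(0))
r=cv2.minAreaRect(q[:,:2].astype(np.float32)); print(r,cv2.boxPoints(r).round(4).tolist())
t=q[q[:,2]>np.percentile(q[:,2],50)]
for z0 in np.arange(.10,.17,.01):
    s=q[(abs(q[:,2]-z0)<.005)]; 
    if len(s)>20: print(z0.round(3),len(s),np.percentile(s,[2,50,98],axis=0).round(4).tolist())
E
```

```text
71.51671997214085 [[0.383, -0.877, -0.292, 0.286], [-0.924, -0.364, -0.119, -0.476], [-0.002, 0.315, -0.949, 0.373], [0.0, 0.0, 0.0, 1.0]] [ 0.21098045 -0.50770767  0.24987115] [-79.8  21.8  74.4  -0.   83.9 -12.3] [0.40389552 0.46982397 0.62981099]
  return _methods._mean(a, axis=axis, dtype=dtype,
  ret = um.true_divide(
Traceback (most recent call last):
ValueError: zero-size array to reduction operation minimum which has no identity
```

View pics/w1.png

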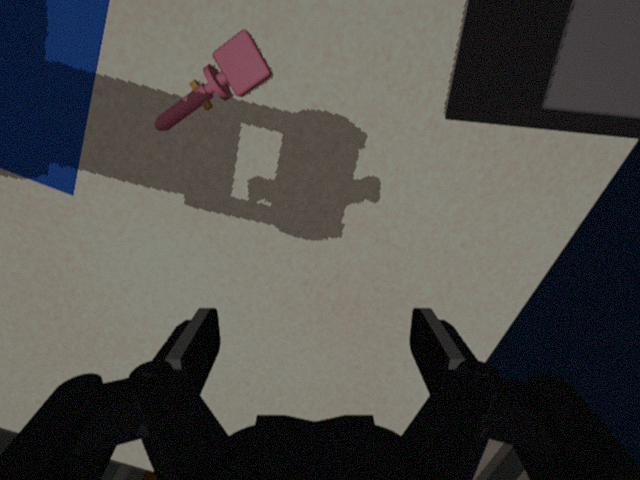

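The wrist picture, taken from the start pose, shows only the pink decoy (240,65) and the fingers. Every row needs all five keys, so I'll resend.

Emit:
servo_tool(steps=[{"tx": 1.57, "ty": 2.4, "tz": 0, "yaw": -0.93, "claw": 8.5}, {"tx": 1.57, "ty": 2.4, "tz": 0, "yaw": -0.93, "claw": 8.5}, {"tx": 1.57, "ty": 2.4, "tz": 0, "yaw": -0.93, "claw": 8.5}, {"tx": 1.57, "ty": 2.4, "tz": 0, "yaw": -0.93, "claw": 8.5}, {"tx": 1.57, "ty": 2.4, "tz": 0, "yaw": -0.93, "claw": 8.5}, {"tx": 1.57, "ty": 2.4, "tz": 0, "yaw": -0.93, "claw": 8.5}, {"tx": 1.57, "ty": 2.4, "tz": 0, "yaw": -0.93, "claw": 8.5}, {"tx": 1.57, "ty": 2.4, "tz": 0, "yaw": -0.93, "claw": 8.5}, {"tx": 1.57, "ty": 2.4, "tz": 0, "yaw": -0.93, "claw": 8.5}, {"tx": 1.57, "ty": 2.4, "tz": 0, "yaw": -0.93, "claw": 8.5}, {"tx": 1.57, "ty": 2.4, "tz": 0, "yaw": -0.93, "claw": 8.5}, {"tx": 1.57, "ty": 2.4, "tz": 0, "yaw": -0.93, "claw": 8.5}, {"tx": 1.57, "ty": 2.4, "tz": 0, "yaw": -0.93, "claw": 8.5}, {"tx": 1.57, "ty": 2.4, "tz": 0, "yaw": -0.93, "claw": 8.5}, {"tx": 1.57, "ty": 2.4, "tz": 0, "yaw": -0.93, "claw": 8.5}, {"tx": 1.57, "ty": 2.4, "tz": 0, "yaw": -0.93, "claw": 8.5}, {"tx": 1.57, "ty": 2.4, "tz": 0, "yaw": -0.93, "claw": 8.5}, {"tx": 1.57, "ty": 2.4, "tz": 0, "yaw": -0.93, "claw": 8.5}, {"tx": 0, "ty": 2.4, "tz": 0, "yaw": -0.93, "claw": 8.5}, {"tx": 0, "ty": 2.4, "tz": 0, "yaw": -0.93, "claw": 8.5}])

```text
time_s: 2.15
position: [0.4937, -0.0268, 0.2499]
tool_rot: [[0.998, 0.069, -0.001], [0.069, -0.998, 0.0], [-0.001, -0.0, -1.0]]
ft_force: [1.1, -0.0, -0.2]
grip_width: 0.0851
gripper_force: 0.0
```

```bash
python3 - <<'E'
from h import *
im,d,m=grab("wrist","w2"); o=env.observe()
print(o["time_s"],o["position"],np.round(o["q"],1),o["tool_rot"].round(3) if hasattr(o["tool_rot"],'round') else o["tool_rot"],o["ft_force"])
im,d,p=cloud("w2")
hsv=cv2.cvtColor(im,cv2.COLOR_RGB2HSV);H,S,V=hsv[...,0],hsv[...,1],hsv[...,2]
m=(H>18)&(H<35)&(S>120)&(V>70)&(p[...,2]>.09)&(p[...,2]<.17); q=p[m]; print("handle",len(q),np.median(q,0),q.min(0),q.max(0))
r=cv2.minAreaRect(q[:,:2].astype(np.float32)); print(r,cv2.boxPoints(r).round(4).tolist())
for z0 in np.arange(.10,.17,.01):
    s=q[(abs(q[:,2]-z0)<.005)]; 
    if len(s)>20: print(z0.round(3),len(s),np.percentile(s,[2,50,98],axis=0).round(4).tolist())
m=(H>100)&(H<125)&(S>120)&(p[...,2]>.05); s=p[m]; print("block",len(s),np.percentile(s,[2,50,98],axis=0).round(4).tolist())
E
```

```text
2.2 [ 0.49321005 -0.02403628  0.25007396] [-16.6  16.2  82.9   0.1  81.   69.4] [[ 0.998  0.07  -0.001]
 [ 0.07  -0.998  0.002]
 [-0.001 -0.002 -1.   ]] [-0.70641343  2.33808739 -0.35487924]
handle 1489 [ 0.53015347 -0.0248182   0.13717077] [ 0.48930882 -0.03311486  0.09469417] [0.61087007 0.12968968 0.15461684]
((0.5649837851524353, 0.03721638768911362), (0.19952133297920227, 0.046343643218278885), 53.52418518066406) [[0.4869999885559082, -0.029200000688433647], [0.5242999792098999, -0.0568000003695488], [0.6428999900817871, 0.10369999706745148], [0.6057000160217285, 0.13120000064373016]]
0.1 74 [[0.5202, -0.0196, 0.0958], [0.5273, -0.0179, 0.1006], [0.5344, -0.0159, 0.1046]]
0.11 40 [[0.5339, -0.0208, 0.1053], [0.5384, -0.0179, 0.1085], [0.5423, -0.0157, 0.1113]]
0.12 47 [[0.5399, -0.0313, 0.1208], [0.5434, -0.0247, 0.1239], [0.5445, -0.0196, 0.1249]]
0.13 497 [[0.4908, -0.0319, 0.1257], [0.6022, 0.1156, 0.1303], [0.6102, 0.1285, 0.1348]]
0.14 423 [[0.4954, -0.0324, 0.1353], [0.5275, -0.0271, 0.14], [0.5364, -0.0207, 0.1448]]
0.15 405 [[0.5106, -0.0311, 0.1452], [0.5225, -0.0264, 0.1497], [0.5298, -0.0212, 0.1537]]
block 6944 [[0.4823, -0.0927, 0.0691], [0.514, -0.021, 0.2475], [0.6064, 0.0433, 0.3732]]
```

View pics/w2.png

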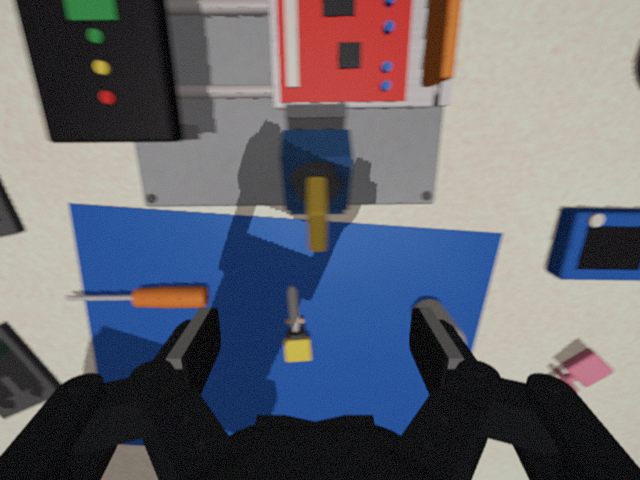

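The wrist view shows the handle at (317,180)-(317,250), upright in the picture, so the pads already match its yaw. The top face spans z 0.132–0.155, as expected. The handle's middle is at about (0.518, -0.027, 0.130).

Emit:
servo_tool(steps=[{"tx": 0.5, "ty": 0, "tz": -1.0, "yaw": 0, "claw": 5}, {"tx": 0.5, "ty": 0, "tz": -2.0, "yaw": 0, "claw": 5}, {"tx": 0.5, "ty": 0, "tz": -2.0, "yaw": 0, "claw": 5}, {"tx": 0.5, "ty": 0, "tz": -2.0, "yaw": 0, "claw": 5}, {"tx": 0.5, "ty": 0, "tz": -2.0, "yaw": 0, "claw": 5}, {"tx": 0, "ty": 0, "tz": -1.5, "yaw": 0, "claw": 5}, {"tx": 0, "ty": 0, "tz": -1.0, "yaw": 0, "claw": 5}, {"tx": 0, "ty": 0, "tz": -0.5, "yaw": 0, "claw": 5}, {"tx": 0, "ty": 0, "tz": 0, "yaw": 0, "claw": 5}, {"tx": 0, "ty": 0, "tz": 0, "yaw": 0, "claw": 5}])

```text
time_s: 3.2
position: [0.5189, -0.0281, 0.1308]
tool_rot: [[0.998, 0.069, 0.001], [0.069, -0.998, -0.0], [0.001, 0.0, -1.0]]
ft_force: [0.2, 0.0, 0.3]
grip_width: 0.0499
gripper_force: 0.0
```

```bash
python3 - <<'E'
from h import *
o=env.observe();print(o["position"],o["ft_force"],o["grip_width"])
im,d,m=grab("wrist","w3"); grab("side","s3")
s=cv2.imread("pics/s3.png")[160:260,240:360]
w=cv2.imread("pics/w3.png")
c=np.hstack([cv2.resize(w,(400,300)),cv2.resize(s,(360,300),interpolation=2)]); cv2.imwrite("pics/c3.png",c)
E
```

```text
[ 0.51891605 -0.02814161  0.13082342] [0.21037001 0.03084104 0.33200964] 0.049854494836200254
```

View pics/c3.png

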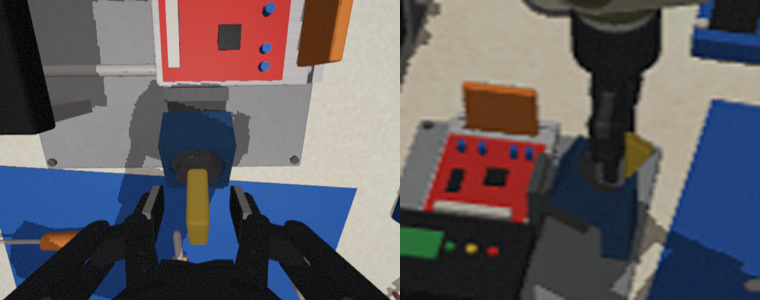

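The handle (197,205) is centred between the fingers (152 and 238), so I can close.

Emit:
servo_tool(steps=[{"tx": 0, "ty": 0, "tz": 0, "yaw": 0, "claw": 3}, {"tx": 0, "ty": 0, "tz": 0, "yaw": 0, "claw": 1}, {"tx": 0, "ty": 0, "tz": 0, "yaw": 0, "claw": 0.5}, {"tx": 0, "ty": 0, "tz": 0, "yaw": 0, "claw": 0.5}, {"tx": 0, "ty": 0, "tz": 0, "yaw": 0, "claw": 0.5}, {"tx": 0, "ty": 0, "tz": 0, "yaw": 0, "claw": 0.5}], newtons=35)

```text
time_s: 3.9
position: [0.5187, -0.0279, 0.1306]
tool_rot: [[0.998, 0.069, 0.0], [0.069, -0.998, -0.0], [0.0, 0.0, -1.0]]
ft_force: [-1.1, 1.3, 5.3]
grip_width: 0.0134
gripper_force: 38.1
```

Emit:
servo_tool(steps=[{"tx": -0.05, "ty": 0, "tz": 0.085, "yaw": 0, "claw": 0.5}, {"tx": -0.05, "ty": 0, "tz": 0.085, "yaw": 0, "claw": 0.5}, {"tx": -0.05, "ty": -0.01, "tz": 0.085, "yaw": 0, "claw": 0.5}, {"tx": 0, "ty": 0, "tz": 0, "yaw": 0, "claw": 0.5}])

```text
time_s: 4.3
position: [0.5173, -0.028, 0.1328]
tool_rot: [[0.998, 0.069, 0.0], [0.069, -0.998, 0.0], [0.0, -0.0, -1.0]]
ft_force: [3.9, -0.2, -3.3]
grip_width: 0.0139
gripper_force: 36.9
```

Emit:
servo_tool(steps=[{"tx": 0, "ty": 0, "tz": 0, "yaw": 2, "claw": 0.5}, {"tx": 0, "ty": 0, "tz": 0, "yaw": 2, "claw": 0.5}, {"tx": 0, "ty": 0, "tz": 0, "yaw": 2, "claw": 0.5}, {"tx": 0, "ty": 0, "tz": 0, "yaw": 2, "claw": 0.5}, {"tx": 0, "ty": 0, "tz": 0, "yaw": 2, "claw": 0.5}, {"tx": 0, "ty": 0, "tz": 0, "yaw": 0, "claw": 0.5}])

```text
time_s: 4.9
position: [0.5178, -0.0312, 0.1329]
tool_rot: [[0.97, 0.241, 0.001], [0.241, -0.97, -0.007], [-0.001, 0.007, -1.0]]
ft_force: [2.8, -15.7, -5.0]
grip_width: 0.0137
gripper_force: 45.1
```

Emit:
servo_tool(steps=[{"tx": 0, "ty": 0, "tz": 0, "yaw": 0, "claw": 0.5}, {"tx": 0, "ty": 0, "tz": 0, "yaw": 0, "claw": 0.5}], newtons=22)

```text
time_s: 5.1
position: [0.5178, -0.0312, 0.1329]
tool_rot: [[0.971, 0.24, 0.001], [0.24, -0.971, -0.006], [-0.0, 0.007, -1.0]]
ft_force: [3.3, -16.0, -5.1]
grip_width: 0.0134
gripper_force: 45.1
```

```bash
python3 - <<'E'
from h import *
o=env.observe();print({k:np.round(o[k],4).tolist() for k in ["position","ft_force","wrist_torque","grip_width","gripper_force"]})
grab("wrist","w4"); grab("top","t4")
w=cv2.imread("pics/w4.png"); s=cv2.imread("pics/t4.png")[170:240,320:400]
c=np.hstack([cv2.resize(w,(400,300)),cv2.resize(s,(343,300),interpolation=2)]); cv2.imwrite("pics/c4.png",c)
E
```

```text
{'position': [0.5178, -0.0312, 0.1329], 'ft_force': [3.3056, -16.0058, -5.095], 'wrist_torque': [-3.539, -0.4414, -0.6518], 'grip_width': 0.0134, 'gripper_force': 45.1097}
```

View pics/c4.png

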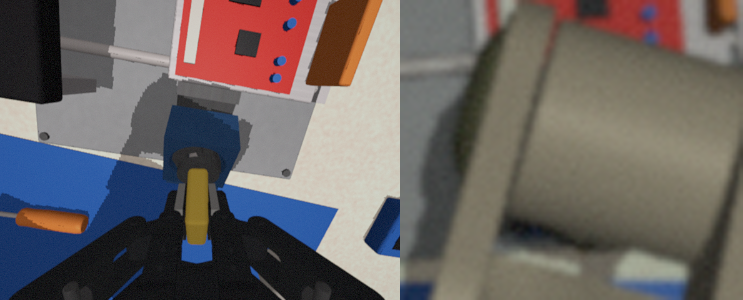

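The handle (197,205) is still flat between the pads and the collar's white mark is visible at (193,155). The vertical pads fight the sloping axis, so I'll slacken the jaws a little to let the handle tilt and use them as a loose spanner.

Emit:
servo_tool(steps=[{"tx": 0, "ty": 0, "tz": 0, "yaw": 0, "claw": 1.8}, {"tx": 0, "ty": 0, "tz": 0, "yaw": 0, "claw": 1.8}, {"tx": 0, "ty": 0, "tz": 0, "yaw": 0, "claw": 1.8}], newtons=22)

```text
time_s: 5.5
position: [0.517, -0.028, 0.133]
tool_rot: [[0.97, 0.241, -0.0], [0.241, -0.97, -0.0], [-0.0, 0.0, -1.0]]
ft_force: [0.3, -1.7, -0.3]
grip_width: 0.0179
gripper_force: 0.9
```

Emit:
servo_tool(steps=[{"tx": 0, "ty": 0, "tz": 0, "yaw": 0, "claw": 0.5}, {"tx": 0, "ty": 0, "tz": 0, "yaw": 0, "claw": 0.5}, {"tx": 0, "ty": 0, "tz": 0, "yaw": 0, "claw": 0.5}], newtons=22)

```text
time_s: 5.8
position: [0.517, -0.0282, 0.133]
tool_rot: [[0.97, 0.241, -0.0], [0.241, -0.97, -0.001], [-0.001, 0.001, -1.0]]
ft_force: [-1.0, -4.9, 2.4]
grip_width: 0.0156
gripper_force: 21.7
```

Emit:
servo_tool(steps=[{"tx": -0.06, "ty": 0, "tz": 0.1, "yaw": 0, "claw": 0.5}, {"tx": -0.06, "ty": 0, "tz": 0.1, "yaw": 0, "claw": 0.5}, {"tx": -0.06, "ty": -0.01, "tz": 0.1, "yaw": 0, "claw": 0.5}, {"tx": 0, "ty": 0, "tz": 0, "yaw": 0, "claw": 0.5}], newtons=22)

```text
time_s: 6.2
position: [0.5155, -0.0286, 0.1354]
tool_rot: [[0.97, 0.241, 0.0], [0.241, -0.97, -0.001], [-0.0, 0.001, -1.0]]
ft_force: [1.9, -5.9, -5.2]
grip_width: 0.0153
gripper_force: 21.2
```

Emit:
servo_tool(steps=[{"tx": 0, "ty": 0, "tz": 0, "yaw": 2, "claw": 0.5}, {"tx": 0, "ty": 0, "tz": 0, "yaw": 2, "claw": 0.5}, {"tx": 0, "ty": 0, "tz": 0, "yaw": 2, "claw": 0.5}, {"tx": 0, "ty": 0, "tz": 0, "yaw": 0, "claw": 0.5}])

```text
time_s: 6.6
position: [0.5159, -0.0304, 0.1355]
tool_rot: [[0.94, 0.342, 0.001], [0.342, -0.94, -0.005], [-0.001, 0.005, -1.0]]
ft_force: [1.8, -14.9, -7.2]
grip_width: 0.0151
gripper_force: 37.2
```

Emit:
servo_tool(steps=[{"tx": 0.18, "ty": 0.01, "tz": -0.3, "yaw": 2.5, "claw": 2.0}, {"tx": 0, "ty": 0, "tz": 0, "yaw": 3, "claw": 2.0}, {"tx": 0, "ty": 0, "tz": 0, "yaw": 0, "claw": 0.5}, {"tx": 0, "ty": 0, "tz": 0, "yaw": 0, "claw": 0.5}, {"tx": 0, "ty": 0, "tz": 0, "yaw": 0, "claw": 0.5}, {"tx": -0.08, "ty": 0, "tz": 0.13, "yaw": 0, "claw": 0.5}, {"tx": -0.08, "ty": 0, "tz": 0.13, "yaw": 0, "claw": 0.5}, {"tx": -0.08, "ty": -0.01, "tz": 0.13, "yaw": 0, "claw": 0.5}, {"tx": 0, "ty": 0, "tz": 0, "yaw": 0, "claw": 0.5}, {"tx": 0, "ty": 0, "tz": 0, "yaw": 0, "claw": 0.5}])

```text
time_s: 7.6
position: [0.5153, -0.0286, 0.1363]
tool_rot: [[0.903, 0.429, 0.001], [0.429, -0.903, -0.001], [0.001, 0.001, -1.0]]
ft_force: [5.1, -6.8, -7.8]
grip_width: 0.0181
gripper_force: 20.9
```

```bash
python3 - <<'E'
from h import *
o=env.observe();print({k:np.round(o[k],4).tolist() for k in ["position","ft_force","wrist_torque","grip_width","gripper_force"]})
grab("wrist","w5")
w=cv2.imread("pics/w5.png"); 
c=np.hstack([cv2.resize(w,(400,300)),cv2.resize(w[200:410,180:460],(400,300),interpolation=2)]); cv2.imwrite("pics/c5.png",c)
E
```

```text
{'position': [0.5153, -0.0286, 0.1363], 'ft_force': [5.0558, -6.8479, -7.7894], 'wrist_torque': [-1.5203, -0.9141, -0.207], 'grip_width': 0.0181, 'gripper_force': 20.9268}
```

View pics/c5.png

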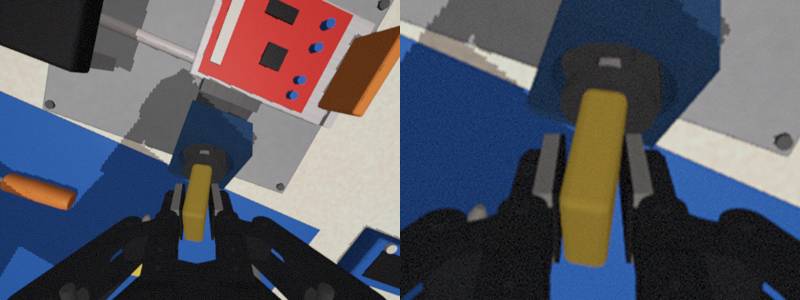

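It works: the handle now sits tilted in the jaws at (597,175) and the pull meets about 9 N, so the key still holds. I'll repeat the cycle with more turn.

Emit:
servo_tool(steps=[{"tx": 0.24, "ty": 0.01, "tz": -0.39, "yaw": 3.5, "claw": 2.2}, {"tx": 0, "ty": 0, "tz": 0, "yaw": 3.5, "claw": 2.2}, {"tx": 0, "ty": 0, "tz": 0, "yaw": 0, "claw": 0.5}, {"tx": 0, "ty": 0, "tz": 0, "yaw": 0, "claw": 0.5}, {"tx": 0, "ty": 0, "tz": 0, "yaw": 0, "claw": 0.5}, {"tx": -0.08, "ty": 0, "tz": 0.13, "yaw": 0, "claw": 0.5}, {"tx": -0.08, "ty": 0, "tz": 0.13, "yaw": 0, "claw": 0.5}, {"tx": -0.08, "ty": -0.01, "tz": 0.13, "yaw": 0, "claw": 0.5}, {"tx": 0, "ty": 0, "tz": 0, "yaw": 0, "claw": 0.5}])

```text
time_s: 8.55
position: [0.5153, -0.0285, 0.1369]
tool_rot: [[0.844, 0.536, 0.002], [0.536, -0.844, -0.001], [0.001, 0.002, -1.0]]
ft_force: [2.8, -5.6, -2.8]
grip_width: 0.0196
gripper_force: 20.6
```

Emit:
servo_tool(steps=[{"tx": 0.24, "ty": 0.01, "tz": -0.39, "yaw": 3.5, "claw": 2.4}, {"tx": 0, "ty": 0, "tz": 0, "yaw": 3.5, "claw": 2.4}, {"tx": 0, "ty": 0, "tz": 0, "yaw": 0, "claw": 0.5}, {"tx": 0, "ty": 0, "tz": 0, "yaw": 0, "claw": 0.5}, {"tx": 0, "ty": 0, "tz": 0, "yaw": 0, "claw": 0.5}, {"tx": -0.08, "ty": 0, "tz": 0.13, "yaw": 0, "claw": 0.5}, {"tx": -0.08, "ty": 0, "tz": 0.13, "yaw": 0, "claw": 0.5}, {"tx": -0.08, "ty": -0.01, "tz": 0.13, "yaw": 0, "claw": 0.5}, {"tx": 0, "ty": 0, "tz": 0, "yaw": 0, "claw": 0.5}])

```text
time_s: 9.45
position: [0.5156, -0.0288, 0.1369]
tool_rot: [[0.773, 0.635, 0.002], [0.635, -0.773, -0.001], [0.001, 0.003, -1.0]]
ft_force: [4.0, -6.3, -2.2]
grip_width: 0.0209
gripper_force: 20.5
```

Emit:
servo_tool(steps=[{"tx": -0.08, "ty": 0, "tz": 0.13, "yaw": 0, "claw": 0.5}, {"tx": -0.08, "ty": 0, "tz": 0.13, "yaw": 0, "claw": 0.5}, {"tx": 0, "ty": 0, "tz": 0, "yaw": 0, "claw": 0.5}])

```text
time_s: 9.75
position: [0.514, -0.0289, 0.1395]
tool_rot: [[0.773, 0.635, 0.002], [0.635, -0.773, -0.002], [0.001, 0.003, -1.0]]
ft_force: [3.8, -6.6, -2.3]
grip_width: 0.0215
gripper_force: 21.5
```

```bash
python3 - <<'E'
from h import *
o=env.observe();print({k:np.round(o[k],4).tolist() for k in ["position","ft_force","wrist_torque","grip_width","gripper_force"]})
grab("wrist","w6")
w=cv2.imread("pics/w6.png"); 
c=np.hstack([cv2.resize(cv2.imread("pics/w5.png")[200:410,180:460],(400,300),interpolation=2),cv2.resize(w[200:410,180:460],(400,300),interpolation=2)]); cv2.imwrite("pics/c6.png",c)
E
```

```text
{'position': [0.514, -0.0289, 0.1395], 'ft_force': [3.8267, -6.5646, -2.3068], 'wrist_torque': [-1.475, -0.8709, -0.3455], 'grip_width': 0.0215, 'gripper_force': 21.4584}
```

View pics/c6.png

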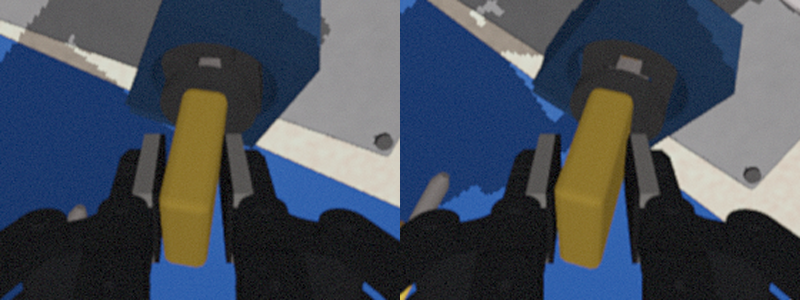

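The collar has lifted off the mouth (right half, around (628,95)), and the pull stays light at about 4 N while it moves. The key is free, so I'll draw along the bore gently.

Emit:
servo_tool(steps=[{"tx": -0.08, "ty": -0.005, "tz": 0.13, "yaw": 0, "claw": 0.5}, {"tx": -0.1, "ty": -0.007, "tz": 0.17, "yaw": 0, "claw": 0.5}, {"tx": -0.1, "ty": -0.007, "tz": 0.17, "yaw": 0, "claw": 0.5}, {"tx": -0.1, "ty": -0.007, "tz": 0.17, "yaw": 0, "claw": 0.5}, {"tx": -0.1, "ty": -0.007, "tz": 0.17, "yaw": 0, "claw": 0.5}, {"tx": -0.1, "ty": -0.007, "tz": 0.17, "yaw": 0, "claw": 0.5}, {"tx": -0.1, "ty": -0.007, "tz": 0.17, "yaw": 0, "claw": 0.5}, {"tx": -0.1, "ty": -0.007, "tz": 0.17, "yaw": 0, "claw": 0.5}, {"tx": 0, "ty": 0, "tz": 0, "yaw": 0, "claw": 0.5}])

```text
time_s: 10.7
position: [0.5061, -0.0295, 0.1528]
tool_rot: [[0.773, 0.635, 0.002], [0.635, -0.773, -0.002], [0.001, 0.003, -1.0]]
ft_force: [3.9, -6.2, -2.1]
grip_width: 0.021
gripper_force: 24.1
```

```bash
cat > pin.py <<'E'
from h import *
def pin(name,n="wrist"):
    grab(n,name); im,d,p=cloud(name)
    hsv=cv2.cvtColor(im,cv2.COLOR_RGB2HSV);H,S,V=hsv[...,0],hsv[...,1],hsv[...,2]
    o=env.observe(); c=np.array(o["position"])
    m=(H>18)&(H<35)&(S>120)&(V>60)&(np.linalg.norm(p-c,axis=2)<.06); q=p[m]
    print({k:np.round(o[k],4).tolist() for k in ["time_s","position","ft_force","grip_width","gripper_force"]})
    print("handle rel TCP",len(q),np.percentile(q-c,[2,50,98],axis=0).round(4).tolist())
    return im,d,p
E
python3 - <<'E'
from pin import *
pin("w7")
E
```

```text
{'time_s': 10.75, 'position': [0.5061, -0.0295, 0.1528], 'ft_force': [3.4088, -6.0661, -2.5876], 'grip_width': 0.0209, 'gripper_force': 24.0989}
handle rel TCP 4558 [[-0.0198, -0.0124, -0.0142], [0.009, 0.0079, 0.0076], [0.0252, 0.0164, 0.0192]]
```

Emit:
servo_tool(steps=[{"tx": -0.13, "ty": -0.01, "tz": 0.21, "yaw": 0, "claw": 0.5}, {"tx": -0.13, "ty": -0.01, "tz": 0.21, "yaw": 0, "claw": 0.5}, {"tx": -0.13, "ty": -0.01, "tz": 0.21, "yaw": 0, "claw": 0.5}, {"tx": -0.13, "ty": -0.01, "tz": 0.21, "yaw": 0, "claw": 0.5}, {"tx": -0.13, "ty": -0.01, "tz": 0.21, "yaw": 0, "claw": 0.5}, {"tx": -0.13, "ty": -0.01, "tz": 0.21, "yaw": 0, "claw": 0.5}, {"tx": 0, "ty": 0, "tz": 0, "yaw": -3, "claw": 0.5}, {"tx": 0, "ty": 0, "tz": 0, "yaw": -3, "claw": 0.5}, {"tx": 0, "ty": 0, "tz": 0, "yaw": -3, "claw": 0.5}, {"tx": 0, "ty": 0, "tz": 0, "yaw": -3, "claw": 0.5}, {"tx": 0, "ty": 0, "tz": 0, "yaw": 0, "claw": 0.5}])

```text
time_s: 11.85
position: [0.4979, -0.0295, 0.1653]
tool_rot: [[0.888, 0.46, 0.001], [0.46, -0.888, -0.0], [0.001, 0.001, -1.0]]
ft_force: [2.4, -4.6, -0.1]
grip_width: 0.0187
gripper_force: 21.8
```

Emit:
servo_tool(steps=[{"tx": 0, "ty": 0, "tz": 0, "yaw": -3, "claw": 0.5}, {"tx": 0, "ty": 0, "tz": 0, "yaw": -3, "claw": 0.5}, {"tx": 0, "ty": 0, "tz": 0, "yaw": -3, "claw": 0.5}, {"tx": 0, "ty": 0, "tz": 0, "yaw": -3, "claw": 0.5}, {"tx": 0, "ty": 0, "tz": 0, "yaw": -3, "claw": 0.5}, {"tx": 0, "ty": 0, "tz": 0, "yaw": -3, "claw": 0.5}, {"tx": 0, "ty": 0, "tz": 0, "yaw": -3, "claw": 0.5}, {"tx": 0, "ty": 0, "tz": 0, "yaw": -2.4, "claw": 0.5}, {"tx": 0, "ty": 0, "tz": 0, "yaw": 0, "claw": 0.5}, {"tx": 0, "ty": 0, "tz": 0, "yaw": 0, "claw": 0.5}], newtons=30)

```text
time_s: 12.85
position: [0.4975, -0.0289, 0.1651]
tool_rot: [[0.997, 0.073, -0.0], [0.073, -0.997, 0.001], [-0.0, -0.001, -1.0]]
ft_force: [2.4, -0.6, -1.6]
grip_width: 0.0135
gripper_force: 29.3
```

```bash
python3 - <<'E'
from pin import *
pin("w8")
im,d,p=pin("s8","side")
c=np.hstack([cv2.resize(cv2.imread("pics/w8.png")[150:450,120:520],(400,300),interpolation=2),cv2.resize(cv2.imread("pics/s8.png")[160:250,250:370],(400,300),interpolation=2)]); cv2.imwrite("pics/c8.png",c)
E
```

```text
{'time_s': 12.9, 'position': [0.4975, -0.0289, 0.1651], 'ft_force': [1.8457, 1.1832, -1.6513], 'grip_width': 0.0136, 'gripper_force': 29.2335}
handle rel TCP 4143 [[-0.0217, -0.0058, -0.0115], [0.0134, 0.0013, 0.0084], [0.0278, 0.0082, 0.0196]]
{'time_s': 12.95, 'position': [0.4974, -0.0289, 0.1651], 'ft_force': [1.7513, -0.1202, -0.2219], 'grip_width': 0.0132, 'gripper_force': 29.2174}
handle rel TCP 95 [[-0.026, -0.0052, -0.0447], [-0.014, 0.0046, -0.0066], [0.0265, 0.0148, 0.0137]]
```

View pics/c8.png

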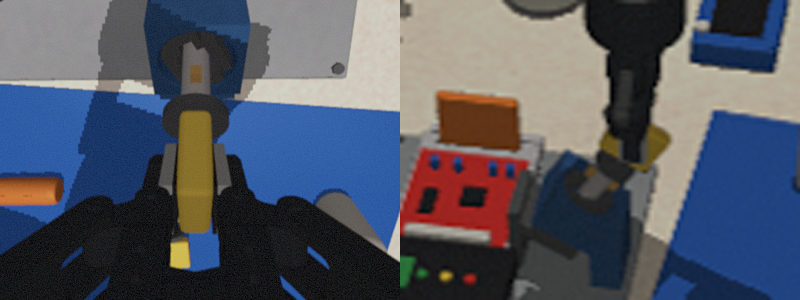

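The pin sits flat in the pads: handle (195,170), collar (195,118), shank still in the bore at (195,60). About 43 mm is left in the bore. I'll draw most of that and use the last few mm in the mouth to lever the pin upright in the grip.

Emit:
servo_tool(steps=[{"tx": -0.157, "ty": -0.011, "tz": 0.256, "yaw": 0, "claw": 0.5}, {"tx": -0.157, "ty": -0.011, "tz": 0.256, "yaw": 0, "claw": 0.5}, {"tx": -0.157, "ty": -0.011, "tz": 0.256, "yaw": 0, "claw": 0.5}, {"tx": -0.157, "ty": -0.011, "tz": 0.256, "yaw": 0, "claw": 0.5}, {"tx": -0.157, "ty": -0.011, "tz": 0.256, "yaw": 0, "claw": 0.5}, {"tx": -0.157, "ty": -0.011, "tz": 0.256, "yaw": 0, "claw": 0.5}, {"tx": -0.157, "ty": -0.011, "tz": 0.256, "yaw": 0, "claw": 0.5}, {"tx": -0.157, "ty": -0.011, "tz": 0.256, "yaw": 0, "claw": 0.5}, {"tx": -0.157, "ty": -0.011, "tz": 0.256, "yaw": 0, "claw": 0.5}, {"tx": -0.157, "ty": -0.011, "tz": 0.256, "yaw": 0, "claw": 0.5}, {"tx": -0.157, "ty": -0.011, "tz": 0.256, "yaw": 0, "claw": 0.5}, {"tx": 0, "ty": 0, "tz": 0, "yaw": 0, "claw": 0.5}, {"tx": 0, "ty": 0, "tz": 0, "yaw": 0, "claw": 0.5}])

```text
time_s: 14.25
position: [0.4803, -0.0304, 0.1934]
tool_rot: [[0.997, 0.071, 0.0], [0.071, -0.997, 0.0], [0.0, -0.0, -1.0]]
ft_force: [-0.6, 0.3, -2.4]
grip_width: 0.0137
gripper_force: 29.3
```

```bash
python3 - <<'E'
from pin import *
im,d,p=pin("w9")
o=env.observe(); c=np.array(o["position"])
# points in the pin's plane: |jig y|<25mm, print profile ahead of TCP (x>c) by depth, non-block
r=p-c; hsv=cv2.cvtColor(im,cv2.COLOR_RGB2HSV)
m=(abs(r[...,1]-.07*r[...,0])<.007)&(r[...,0]>.0)&(r[...,0]<.09)&(p[...,2]>.09)
for x0 in np.arange(0,.09,.008):
    s=p[m&(abs(r[...,0]-x0)<.004)]
    if len(s)>5: print(np.round(x0,3),len(s),"z",np.percentile(s[:,2],[5,50,95]).round(4))
E
```

```text
{'time_s': 14.3, 'position': [0.4803, -0.0304, 0.1933], 'ft_force': [0.1379, -0.1213, -2.9605], 'grip_width': 0.0136, 'gripper_force': 29.2623}
handle rel TCP 4125 [[-0.022, -0.0059, -0.0116], [0.0134, 0.0012, 0.0084], [0.0278, 0.008, 0.0195]]
0.0 188 z [0.2079 0.2095 0.211 ]
0.008 4328 z [0.2103 0.2559 0.2642]
0.016 1388 z [0.1956 0.2032 0.2626]
0.024 1275 z [0.152  0.1868 0.1949]
0.032 818 z [0.1388 0.151  0.1799]
0.04 520 z [0.1245 0.133  0.1509]
0.048 393 z [0.1112 0.1186 0.126 ]
0.056 304 z [0.0994 0.1058 0.1125]
0.064 114 z [0.099  0.1048 0.1064]
0.072 313 z [0.0998 0.1072 0.1112]
0.08 1596 z [0.1055 0.3167 0.3167]
0.088 221 z [0.0929 0.0975 0.1019]
```

Emit:
servo_tool(steps=[{"tx": -0.2, "ty": -0.01, "tz": 0.34, "yaw": 0, "claw": 0.5}, {"tx": 0.6, "ty": 0.04, "tz": 0.33, "yaw": 0, "claw": 0.5}, {"tx": 0.6, "ty": 0.04, "tz": 0.33, "yaw": 0, "claw": 0.5}, {"tx": 0.68, "ty": 0.05, "tz": 0.28, "yaw": 0, "claw": 0.5}, {"tx": 0.68, "ty": 0.05, "tz": 0.28, "yaw": 0, "claw": 0.5}, {"tx": 0, "ty": 0, "tz": 0, "yaw": 0, "claw": 0.5}], newtons=22)

```text
time_s: 14.9
position: [0.5049, -0.0287, 0.2092]
tool_rot: [[0.997, 0.071, 0.001], [0.071, -0.997, -0.0], [0.001, 0.0, -1.0]]
ft_force: [-0.7, -0.4, -1.4]
grip_width: 0.0136
gripper_force: 29.0
```

```bash
cat >> pin.py <<'E'
def lean(name):
    im,d,p=pin(name)
    hsv=cv2.cvtColor(im,cv2.COLOR_RGB2HSV);H,S,V=hsv[...,0],hsv[...,1],hsv[...,2]
    o=env.observe(); c=np.array(o["position"]); R=np.array(o["tool_rot"])
    r=(p-c)@R
    m=(H>18)&(H<35)&(S>120)&(V>60)&(np.linalg.norm(r,axis=2)<.06)
    # top face of the handle in tool x,z : fit line on points near the upper hull
    q=r[m]; xs=np.arange(-.018,.022,.002); t=[]
    for x in xs:
        s=q[abs(q[:,0]-x)<.001]
        if len(s)>8: t.append((x,np.percentile(s[:,2],10)))
    t=np.array(t); print("top face x,z(tool):",(t*1000).round(1).tolist())
E
python3 - <<'E'
from pin import *
lean("w10")
E
```

```text
{'time_s': 14.95, 'position': [0.5046, -0.0287, 0.209], 'ft_force': [-0.0053, -0.0222, -1.2117], 'grip_width': 0.0136, 'gripper_force': 28.9415}
handle rel TCP 4246 [[-0.0237, -0.0062, -0.016], [0.0125, 0.0009, 0.0093], [0.0241, 0.0079, 0.0179]]
top face x,z(tool): [[-18.0, -8.3], [-16.0, -8.9], [-14.0, -9.7], [-12.0, -10.4], [-10.0, -11.3], [-8.0, -11.9], [-6.0, -12.9], [-4.0, -13.6], [-2.0, -14.1], [-0.0, -14.6], [2.0, -15.4], [4.0, -16.3], [6.0, -16.9], [8.0, -17.6], [10.0, -18.2], [12.0, -17.8], [14.0, -15.6], [16.0, -10.3], [18.0, -4.8], [20.0, 0.8]]
```

The lean went from 31.5° to about 19.5°, as planned. Continuing.

Emit:
servo_tool(steps=[{"tx": 0.8, "ty": 0.06, "tz": 0.24, "yaw": 0, "claw": 0.5}, {"tx": 0.8, "ty": 0.06, "tz": 0.2, "yaw": 0, "claw": 0.5}, {"tx": 0.8, "ty": 0.06, "tz": 0.14, "yaw": 0, "claw": 0.5}, {"tx": 0.8, "ty": 0.06, "tz": 0.05, "yaw": 0, "claw": 0.5}, {"tx": 0.6, "ty": 0.04, "tz": 0, "yaw": 0, "claw": 0.5}, {"tx": 0, "ty": 0, "tz": 0, "yaw": 0, "claw": 0.5}, {"tx": 0, "ty": 0, "tz": 0, "yaw": 0, "claw": 0.5}])

```text
time_s: 15.65
position: [0.5423, -0.0259, 0.2152]
tool_rot: [[0.997, 0.071, 0.001], [0.071, -0.997, -0.0], [0.001, 0.0, -1.0]]
ft_force: [-0.8, 0.5, -2.2]
grip_width: 0.0137
gripper_force: 27.8
```

```bash
python3 - <<'E'
from pin import *
lean("w11")
E
```

```text
{'time_s': 15.7, 'position': [0.5421, -0.0259, 0.2152], 'ft_force': [0.1111, 0.1666, -1.9623], 'grip_width': 0.0136, 'gripper_force': 27.7652}
handle rel TCP 4321 [[-0.0249, -0.0064, -0.0206], [0.0049, 0.0006, 0.0127], [0.0161, 0.0078, 0.0144]]
top face x,z(tool): [[-18.0, -13.8], [-16.0, -13.8], [-14.0, -13.7], [-12.0, -13.8], [-10.0, -13.9], [-8.0, -14.2], [-6.0, -14.2], [-4.0, -14.0], [-2.0, -14.0], [-0.0, -14.1], [2.0, -14.1], [4.0, -14.1], [6.0, -14.1], [8.0, -14.2], [10.0, -14.1], [12.0, -14.0], [14.0, -13.4], [16.0, -9.8]]
```

The pin is upright to within half a degree and gripped 39 mm above the collar's underside. Next I'll locate the notch from the top view, then lift and cross over.

```bash
python3 - <<'E'
from h import *
print("closed end",ray("top0",191.4,235,.125))
im,d,p=cloud("top0"); hsv=cv2.cvtColor(im,cv2.COLOR_RGB2HSV);H,S,V=hsv[...,0],hsv[...,1],hsv[...,2]
m=np.zeros((480,640),np.uint8); m[200:262,165:232]=((H>45)&(H<95)&(S>60)&(V>60)&(abs(p[...,2]-.125)<.008))[200:262,165:232]
q=np.array([ray("top0",u,v,.125)[:2] for v,u in zip(*np.nonzero(m))])
r=cv2.minAreaRect(q.astype(np.float32)); print(r)
for a in (13,15,17):
    t=np.radians(a); R=np.array([[np.cos(t),np.sin(t)],[-np.sin(t),np.cos(t)]]); s=q@R.T
    print(a,np.percentile(s,[.5,99.5],axis=0).round(4).tolist())
t=np.radians(15); R=np.array([[np.cos(t),np.sin(t)],[-np.sin(t),np.cos(t)]]); s=q@R.T
x0=s[:,0].min()
# for each row along stand x, gap in y
for k in range(16):
    b=s[abs(s[:,0]-(x0+.0015+k*.004))<.002]; y=np.sort(b[:,1])
    if len(y)>5:
        g=np.diff(y); i=g.argmax(); print(round(x0+.0015+k*.004,4),len(y),y[0].round(4),y[-1].round(4),"gap",g[i].round(4),"mid",((y[i]+y[i+1])/2).round(4))
E
```

```text
closed end [0.47497571 0.36171897 0.125     ]
((0.47775697708129883, 0.3630920946598053), (0.09357141703367233, 0.07855947315692902), 15.358182907104492)
13 [[0.503, 0.2074], [0.5938, 0.2859]]
15 [[0.5113, 0.1883], [0.6018, 0.266]]
17 [[0.5186, 0.1683], [0.6092, 0.2463]]
0.5103 11 0.1999 0.2526 gap 0.0359 mid 0.2274
0.5143 23 0.1942 0.2587 gap 0.0336 mid 0.2279
0.5183 33 0.1908 0.2626 gap 0.0308 mid 0.2281
0.5223 30 0.1902 0.2636 gap 0.0342 mid 0.228
0.5263 45 0.1884 0.2653 gap 0.0168 mid 0.2283
0.5303 48 0.1901 0.2647 gap 0.0146 mid 0.2282
0.5343 49 0.1889 0.2657 gap 0.014 mid 0.2273
0.5383 48 0.1877 0.2651 gap 0.0146 mid 0.2287
0.5423 50 0.1893 0.2662 gap 0.014 mid 0.2278
0.5463 49 0.1881 0.265 gap 0.0146 mid 0.2269
0.5503 50 0.1892 0.2661 gap 0.0134 mid 0.2279
0.5543 53 0.1886 0.2655 gap 0.0028 mid 0.2327
0.5583 59 0.188 0.2643 gap 0.0022 mid 0.1936
0.5623 57 0.1884 0.266 gap 0.0022 mid 0.1902
0.5663 59 0.1901 0.2664 gap 0.0022 mid 0.1963
0.5703 58 0.1889 0.2658 gap 0.0022 mid 0.1929
```

Emit:
servo_tool(steps=[{"tx": 0, "ty": 0, "tz": 1, "yaw": 0, "claw": 0.5}, {"tx": 0, "ty": 0, "tz": 2, "yaw": 0, "claw": 0.5}, {"tx": 0, "ty": 0, "tz": 2, "yaw": 0, "claw": 0.5}, {"tx": 0, "ty": 0, "tz": 1, "yaw": 0, "claw": 0.5}, {"tx": -1, "ty": 1, "tz": 0, "yaw": 0, "claw": 0.5}, {"tx": -1.5, "ty": 2, "tz": 0, "yaw": 1.1, "claw": 0.5}, {"tx": -1.5, "ty": 2, "tz": 0, "yaw": 1.1, "claw": 0.5}, {"tx": -1.5, "ty": 2, "tz": 0, "yaw": 1.1, "claw": 0.5}, {"tx": -1.5, "ty": 2, "tz": 0, "yaw": 1.1, "claw": 0.5}, {"tx": -1.5, "ty": 2, "tz": 0, "yaw": 1.1, "claw": 0.5}, {"tx": -1.5, "ty": 2, "tz": 0, "yaw": 1.1, "claw": 0.5}, {"tx": -1.5, "ty": 2, "tz": 0, "yaw": 1.1, "claw": 0.5}, {"tx": -1, "ty": 2, "tz": 0, "yaw": 1.1, "claw": 0.5}, {"tx": 0, "ty": 2, "tz": 0, "yaw": 1.1, "claw": 0.5}, {"tx": 0, "ty": 2, "tz": 0, "yaw": 1.1, "claw": 0.5}, {"tx": 0, "ty": 2, "tz": 0, "yaw": 0, "claw": 0.5}, {"tx": 0, "ty": 2, "tz": 0, "yaw": 0, "claw": 0.5}, {"tx": 0, "ty": 2, "tz": 0, "yaw": 0, "claw": 0.5}, {"tx": 0, "ty": 2, "tz": 0, "yaw": 0, "claw": 0.5}, {"tx": 0, "ty": 1, "tz": 0, "yaw": 0, "claw": 0.5}])

```text
time_s: 17.7
position: [0.4157, 0.2753, 0.2745]
tool_rot: [[0.965, 0.261, -0.001], [0.261, -0.965, -0.0], [-0.001, -0.0, -1.0]]
ft_force: [-1.1, 0.0, -2.5]
grip_width: 0.0135
gripper_force: 27.7
```

The notch comes out at (0.468, 0.361), with its axis at 15°. The closed end (+6.5 mm) and mouth (−37 mm) both match. I'll stage in front of the mouth and descend to neck height.

Emit:
servo_tool(steps=[{"tx": 0, "ty": 1, "tz": 0, "yaw": 0, "claw": 0.5}, {"tx": 0, "ty": 2, "tz": 0, "yaw": 0, "claw": 0.5}, {"tx": -0.1, "ty": 2, "tz": 0, "yaw": 0, "claw": 0.5}, {"tx": -0.1, "ty": 1.5, "tz": 0, "yaw": 0, "claw": 0.5}, {"tx": 0, "ty": 0.5, "tz": -1, "yaw": 0, "claw": 0.5}, {"tx": 0, "ty": 0, "tz": -2, "yaw": 0, "claw": 0.5}, {"tx": 0, "ty": 0, "tz": -2, "yaw": 0, "claw": 0.5}, {"tx": 0, "ty": 0, "tz": -2, "yaw": 0, "claw": 0.5}, {"tx": 0, "ty": 0, "tz": -2, "yaw": 0, "claw": 0.5}, {"tx": 0, "ty": 0, "tz": -1, "yaw": 0, "claw": 0.5}, {"tx": 0, "ty": 0, "tz": -0.5, "yaw": 0, "claw": 0.5}, {"tx": 0, "ty": 0, "tz": 0, "yaw": 0, "claw": 0.5}, {"tx": 0, "ty": 0, "tz": 0, "yaw": 0, "claw": 0.5}])

```text
time_s: 19.0
position: [0.4152, 0.3441, 0.171]
tool_rot: [[0.966, 0.26, 0.001], [0.26, -0.966, 0.001], [0.001, -0.0, -1.0]]
ft_force: [0.2, 0.8, -2.1]
grip_width: 0.0134
gripper_force: 27.6
```

```bash
python3 - <<'E'
from pin import *
lean("w12"); im,d,p=cloud("w12"); o=env.observe(); c=np.array(o["position"]); print(o["tool_rot"][:2])
# plate in wrist view, stand frame
t=np.radians(15.1); R=np.array([[np.cos(t),np.sin(t)],[-np.sin(t),np.cos(t)]])
hsv=cv2.cvtColor(im,cv2.COLOR_RGB2HSV);H,S,V=hsv[...,0],hsv[...,1],hsv[...,2]
m=(H>45)&(H<95)&(S>60)&(V>40)&(abs(p[...,2]-.125)<.004)
s=p[m]; print("plate",len(s),np.median(s[:,2])); s2=s[:,:2]@R.T
for x in np.arange(.512,.56,.006):
    y=np.sort(s2[abs(s2[:,0]-x)<.0015][:,1])
    if len(y)>10:
        g=np.diff(y); i=g.argmax(); print(x.round(3),len(y),"gap",g[i].round(4),"mid",((y[i]+y[i+1])/2).round(4))
print("tcp in stand",R@c[:2])
# collar: grey points 30..42mm below TCP, near axis
r=p-c; q=(r[...,:2]@R.T); k=(r[...,2]<-.028)&(r[...,2]>-.041)&(np.hypot(q[...,0]+.005,q[...,1])<.025)
z=r[...,2][k]; print("collar n",k.sum(), np.percentile(q[k],[2,50,98],axis=0).round(4).tolist(), np.percentile(z,[2,20,50,80,98]).round(4))
a=cv2.imread("pics/w12.png"); grab("side","s12"); b=cv2.imread("pics/s12.png")[280:400,210:370]
cv2.imwrite("pics/c12.png",np.hstack([cv2.resize(a,(400,300)),cv2.resize(b,(400,300),interpolation=2)]))
E
```

```text
{'time_s': 19.05, 'position': [0.4152, 0.3442, 0.171], 'ft_force': [0.6995, 0.3074, -2.7889], 'grip_width': 0.0139, 'gripper_force': 27.6506}
handle rel TCP 4222 [[-0.0246, -0.0098, -0.0203], [0.0043, 0.0009, 0.0126], [0.0161, 0.0099, 0.0142]]
top face x,z(tool): [[-18.0, -13.6], [-16.0, -13.6], [-14.0, -13.7], [-12.0, -13.6], [-10.0, -13.9], [-8.0, -13.7], [-6.0, -13.8], [-4.0, -13.7], [-2.0, -14.0], [-0.0, -13.8], [2.0, -13.9], [4.0, -14.0], [6.0, -14.0], [8.0, -14.0], [10.0, -14.0], [12.0, -14.0], [14.0, -13.2], [16.0, -8.8]]
[[ 9.65638692e-01  2.59883993e-01  1.49199832e-03]
 [ 2.59883176e-01 -9.65639796e-01  7.20832735e-04]]
plate 27404 0.1246351142413141
0.512 131 gap 0.0383 mid 0.2283
0.518 387 gap 0.0295 mid 0.2283
0.524 396 gap 0.0304 mid 0.2287
0.53 693 gap 0.014 mid 0.2282
0.536 691 gap 0.0134 mid 0.2284
0.542 754 gap 0.0132 mid 0.2283
0.548 770 gap 0.0131 mid 0.2283
0.554 799 gap 0.013 mid 0.2283
0.56 953 gap 0.0005 mid 0.2245
tcp in stand [0.49053207 0.22414717]
collar n 445 [[-0.0017, -0.0152], [0.0063, 0.0007], [0.0113, 0.0164]] [-0.0396 -0.0376 -0.0344 -0.0335 -0.0326]
```

View pics/c12.png

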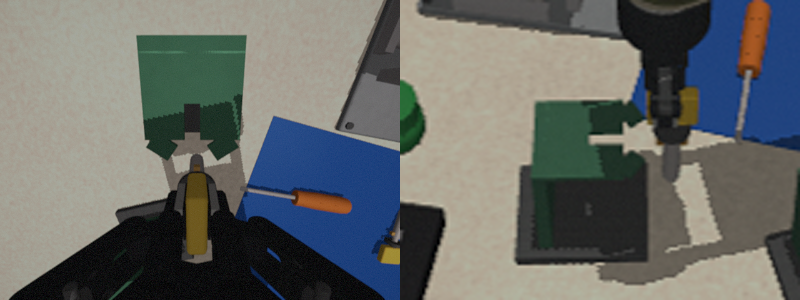

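The plate shows its notch dead ahead of the pin's collar: in the wrist half the notch is at (192,118) and the shank at (197,160). The notch centreline is y'=0.228, and I need 3.6 mm sideways and 5 mm down. Then I'll slide in.

Emit:
servo_tool(steps=[{"tx": -0.09, "ty": 0.35, "tz": -0.5, "yaw": 0, "claw": 0.5}, {"tx": 0, "ty": 0, "tz": 0, "yaw": 0, "claw": 0.5}, {"tx": 0.43, "ty": 0.116, "tz": 0, "yaw": 0, "claw": 0.5}, {"tx": 0.43, "ty": 0.116, "tz": 0, "yaw": 0, "claw": 0.5}, {"tx": 0.43, "ty": 0.116, "tz": 0, "yaw": 0, "claw": 0.5}, {"tx": 0.43, "ty": 0.116, "tz": 0, "yaw": 0, "claw": 0.5}, {"tx": 0.43, "ty": 0.116, "tz": 0, "yaw": 0, "claw": 0.5}, {"tx": 0.43, "ty": 0.116, "tz": 0, "yaw": 0, "claw": 0.5}, {"tx": 0.43, "ty": 0.116, "tz": 0, "yaw": 0, "claw": 0.5}, {"tx": 0, "ty": 0, "tz": 0, "yaw": 0, "claw": 0.5}, {"tx": 0, "ty": 0, "tz": 0, "yaw": 0, "claw": 0.5}])

```text
time_s: 20.2
position: [0.444, 0.3557, 0.1652]
tool_rot: [[0.966, 0.26, -0.0], [0.26, -0.966, -0.0], [-0.0, 0.0, -1.0]]
ft_force: [0.1, -0.4, -1.7]
grip_width: 0.0133
gripper_force: 27.7
```

Emit:
servo_tool(steps=[{"tx": 0.34, "ty": 0.092, "tz": 0.05, "yaw": 0, "claw": 0.5}, {"tx": 0.34, "ty": 0.092, "tz": 0, "yaw": 0, "claw": 0.5}, {"tx": 0.34, "ty": 0.092, "tz": 0, "yaw": 0, "claw": 0.5}, {"tx": 0.34, "ty": 0.092, "tz": 0, "yaw": 0, "claw": 0.5}, {"tx": 0.34, "ty": 0.092, "tz": 0, "yaw": 0, "claw": 0.5}, {"tx": 0.34, "ty": 0.092, "tz": 0, "yaw": 0, "claw": 0.5}, {"tx": 0.34, "ty": 0.092, "tz": 0, "yaw": 0, "claw": 0.5}, {"tx": 0.34, "ty": 0.092, "tz": 0, "yaw": 0, "claw": 0.5}, {"tx": 0, "ty": 0, "tz": 0, "yaw": 0, "claw": 0.5}, {"tx": 0, "ty": 0, "tz": 0, "yaw": 0, "claw": 0.5}])

```text
time_s: 21.2
position: [0.4712, 0.363, 0.1657]
tool_rot: [[0.966, 0.26, -0.0], [0.26, -0.966, -0.0], [-0.0, 0.0, -1.0]]
ft_force: [-0.2, -0.1, -1.6]
grip_width: 0.0131
gripper_force: 27.7
```

Emit:
servo_tool(steps=[{"tx": 0.1, "ty": 0.026, "tz": 0, "yaw": 0, "claw": 0.5}, {"tx": 0.1, "ty": 0.026, "tz": 0, "yaw": 0, "claw": 0.5}, {"tx": 0.1, "ty": 0.026, "tz": 0, "yaw": 0, "claw": 0.5}, {"tx": 0.1, "ty": 0.026, "tz": 0, "yaw": 0, "claw": 0.5}, {"tx": 0, "ty": 0, "tz": 0, "yaw": 0, "claw": 0.5}])

```text
time_s: 21.7
position: [0.4754, 0.3641, 0.1657]
tool_rot: [[0.966, 0.26, 0.0], [0.26, -0.966, 0.0], [0.0, -0.0, -1.0]]
ft_force: [0.3, -0.2, -2.6]
grip_width: 0.0139
gripper_force: 27.7
```

Emit:
servo_tool(steps=[{"tx": 0.08, "ty": 0.021, "tz": 0, "yaw": 0, "claw": 0.5}, {"tx": 0, "ty": 0, "tz": 0, "yaw": 0, "claw": 0.5}, {"tx": 0, "ty": 0, "tz": 0, "yaw": 0, "claw": 0.5}])

```text
time_s: 22.0
position: [0.476, 0.3643, 0.1657]
tool_rot: [[0.966, 0.26, -0.0], [0.26, -0.966, -0.0], [-0.0, 0.0, -1.0]]
ft_force: [-0.3, 0.4, -2.8]
grip_width: 0.0135
gripper_force: 27.7
```

Emit:
servo_tool(steps=[{"tx": 0.07, "ty": 0.019, "tz": 0, "yaw": 0, "claw": 0.5}, {"tx": 0.07, "ty": 0.019, "tz": 0, "yaw": 0, "claw": 0.5}, {"tx": 0, "ty": 0, "tz": 0, "yaw": 0, "claw": 0.5}, {"tx": 0, "ty": 0, "tz": 0, "yaw": 0, "claw": 0.5}])

```text
time_s: 22.4
position: [0.4775, 0.3647, 0.1657]
tool_rot: [[0.966, 0.26, -0.0], [0.26, -0.966, -0.0], [-0.0, -0.0, -1.0]]
ft_force: [0.6, 0.6, -1.7]
grip_width: 0.0137
gripper_force: 27.7
```

Emit:
servo_tool(steps=[{"tx": 0.07, "ty": 0.019, "tz": 0, "yaw": 0, "claw": 0.5}, {"tx": 0.07, "ty": 0.019, "tz": 0, "yaw": 0, "claw": 0.5}, {"tx": 0, "ty": 0, "tz": 0, "yaw": 0, "claw": 0.5}, {"tx": 0, "ty": 0, "tz": 0, "yaw": 0, "claw": 0.5}])

```text
time_s: 22.8
position: [0.4789, 0.3651, 0.1658]
tool_rot: [[0.966, 0.26, 0.0], [0.26, -0.966, 0.0], [0.0, -0.0, -1.0]]
ft_force: [0.1, 1.0, -3.6]
grip_width: 0.0139
gripper_force: 27.7
```

```bash
python3 - <<'E'
from pin import *
im,d,p=pin("w13"); o=env.observe(); c=np.array(o["position"])
t=np.radians(15.1); R=np.array([[np.cos(t),np.sin(t)],[-np.sin(t),np.cos(t)]])
hsv=cv2.cvtColor(im,cv2.COLOR_RGB2HSV);H,S,V=hsv[...,0],hsv[...,1],hsv[...,2]
r=p-c; q=r[...,:2]@R.T
k=(S<90)&(r[...,2]<-.028)&(r[...,2]>-.037)&(np.hypot(q[...,0]+.005,q[...,1])<.025)
print("collar",k.sum(),np.percentile(q[k],[2,50,98],axis=0).round(4).tolist(),np.percentile(r[...,2][k],[5,50,95]).round(4))
m=(H>45)&(H<95)&(S>60)&(V>40)&(abs(p[...,2]-.125)<.004); s=p[m][:,:2]@R.T
print("plate z",np.median(p[m][:,2]),"x extent",np.percentile(s[:,0],[1,99]),"tcp",R@c[:2])
a=cv2.imread("pics/w13.png"); grab("side","s13"); b=cv2.imread("pics/s13.png")[290:390,230:350]
cv2.imwrite("pics/c13.png",np.hstack([cv2.resize(a[150:390,160:480],(400,300)),cv2.resize(b,(400,300),interpolation=2)]))
E
```

```text
{'time_s': 22.85, 'position': [0.4789, 0.3651, 0.1657], 'ft_force': [-0.3244, -0.524, -1.5663], 'grip_width': 0.0138, 'gripper_force': 27.7129}
handle rel TCP 4182 [[-0.0244, -0.0098, -0.0198], [0.0044, 0.0009, 0.0127], [0.0161, 0.0099, 0.0143]]
collar 289 [[-0.0026, -0.0154], [0.0054, 0.0007], [0.0112, 0.0166]] [-0.0366 -0.0339 -0.0327]
plate z 0.12457084980863725 x extent [0.5271339  0.60459882] tcp [0.55742153 0.22770538]
```

View pics/c13.png

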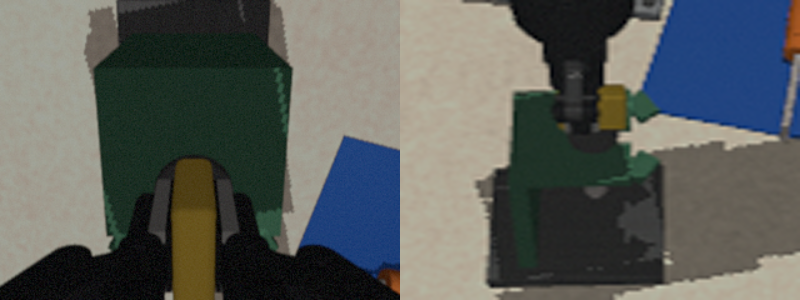

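I've now opened 12 pictures against the limit of 10, so I'll view no more and go on by numbers and feel. The collar is over the plate, in the notch. I'll feel for its end.

Emit:
servo_tool(steps=[{"tx": 0.07, "ty": 0.019, "tz": 0, "yaw": 0, "claw": 0.5}, {"tx": 0.07, "ty": 0.019, "tz": 0, "yaw": 0, "claw": 0.5}, {"tx": 0, "ty": 0, "tz": 0, "yaw": 0, "claw": 0.5}, {"tx": 0, "ty": 0, "tz": 0, "yaw": 0, "claw": 0.5}])

```text
time_s: 23.3
position: [0.4795, 0.3653, 0.1656]
tool_rot: [[0.966, 0.26, -0.002], [0.26, -0.966, -0.001], [-0.002, 0.0, -1.0]]
ft_force: [-6.4, -1.6, -0.3]
grip_width: 0.0139
gripper_force: 28.1
```

Contact at the closed end is 6.5 N. I'll ease back a little, then lower onto the collar.

Emit:
servo_tool(steps=[{"tx": -0.08, "ty": -0.021, "tz": 0, "yaw": 0, "claw": 0.5}, {"tx": -0.08, "ty": -0.021, "tz": 0, "yaw": 0, "claw": 0.5}, {"tx": 0, "ty": 0, "tz": -0.07, "yaw": 0, "claw": 0.5}, {"tx": 0, "ty": 0, "tz": -0.07, "yaw": 0, "claw": 0.5}, {"tx": 0, "ty": 0, "tz": 0, "yaw": 0, "claw": 0.5}, {"tx": 0, "ty": 0, "tz": 0, "yaw": 0, "claw": 0.5}])

```text
time_s: 23.9
position: [0.4789, 0.3651, 0.1644]
tool_rot: [[0.966, 0.26, 0.001], [0.26, -0.966, 0.0], [0.001, -0.0, -1.0]]
ft_force: [0.9, -0.4, -1.6]
grip_width: 0.0134
gripper_force: 27.9
```

Emit:
servo_tool(steps=[{"tx": 0, "ty": 0, "tz": -0.05, "yaw": 0, "claw": 0.5}, {"tx": 0, "ty": 0, "tz": 0, "yaw": 0, "claw": 0.5}, {"tx": 0, "ty": 0, "tz": 0, "yaw": 0, "claw": 0.5}])

```text
time_s: 24.2
position: [0.4789, 0.3651, 0.1643]
tool_rot: [[0.966, 0.26, 0.001], [0.26, -0.966, 0.0], [0.001, -0.0, -1.0]]
ft_force: [0.9, -0.1, 3.7]
grip_width: 0.014
gripper_force: 28.5
```

The collar rests on the plate. I'll release and rise.

Emit:
servo_tool(steps=[{"tx": 0, "ty": 0, "tz": 0.05, "yaw": 0, "claw": 0.5}, {"tx": 0, "ty": 0, "tz": 0, "yaw": 0, "claw": 1.5}, {"tx": 0, "ty": 0, "tz": 0, "yaw": 0, "claw": 1.8}, {"tx": 0, "ty": 0, "tz": 0, "yaw": 0, "claw": 2.5}, {"tx": 0, "ty": 0, "tz": 0, "yaw": 0, "claw": 3.5}, {"tx": 0, "ty": 0, "tz": 0, "yaw": 0, "claw": 3.5}, {"tx": 0, "ty": 0, "tz": 0.5, "yaw": 0, "claw": 3.5}, {"tx": 0, "ty": 0, "tz": 1, "yaw": 0, "claw": 3.5}, {"tx": 0, "ty": 0, "tz": 2, "yaw": 0, "claw": 3.5}, {"tx": 0, "ty": 0, "tz": 2, "yaw": 0, "claw": 3.5}, {"tx": 0, "ty": 0, "tz": 2, "yaw": 0, "claw": 3.5}, {"tx": 0, "ty": 0, "tz": 2, "yaw": 0, "claw": 3.5}, {"tx": 0, "ty": 0, "tz": 1, "yaw": 0, "claw": 3.5}, {"tx": 0, "ty": 0, "tz": 0, "yaw": 0, "claw": 3.5}])

```text
time_s: 25.6
position: [0.4789, 0.3652, 0.271]
tool_rot: [[0.966, 0.26, 0.003], [0.26, -0.966, 0.001], [0.003, -0.001, -1.0]]
ft_force: [0.3, 0.2, -0.0]
grip_width: 0.0351
gripper_force: 0.0
```

```bash
python3 - <<'E'
from h import *
o=env.observe(); print(o["time_s"],o["position"],o["ft_force"])
grab("wrist","w14"); im,d,p=cloud("w14"); hsv=cv2.cvtColor(im,cv2.COLOR_RGB2HSV);H,S,V=hsv[...,0],hsv[...,1],hsv[...,2]
t=np.radians(15.1); R=np.array([[np.cos(t),np.sin(t)],[-np.sin(t),np.cos(t)]]); n=np.array([.4685,.3614])
q=(p[...,:2]-n)@R.T; m=(H>18)&(H<35)&(S>120)&(V>60)&(np.hypot(q[...,0],q[...,1])<.05)&(p[...,2]>.12)
zt=p[...,2][m]; print("handle",m.sum(),np.percentile(q[m],[2,98],axis=0).round(4).tolist(),np.percentile(zt,[5,50,95,99]).round(4))
for x in np.arange(-.02,.022,.005):
    s=zt[abs(q[m][:,0]-x)<.002]
    if len(s)>8: print(x.round(3),np.percentile(s,90).round(4))
# tab from top view now
grab("top","t14"); im,d,p=cloud("t14"); hsv=cv2.cvtColor(im,cv2.COLOR_RGB2HSV);H,S,V=hsv[...,0],hsv[...,1],hsv[...,2]
m=np.zeros((480,640),bool); m[140:185,380:412]=1; m&=(H>3)&(H<18)&(S>150)&(abs(p[...,2]-.09)<.006)
q=np.array([ray("t14",u,v,.09)[:2] for v,u in zip(*np.nonzero(m))]); print("tab",len(q),cv2.minAreaRect(q.astype(np.float32)))
E
```

```text
25.6 [0.47894949 0.36519915 0.27104049] [ 0.27087279  0.22332267 -0.03431907]
handle 1291 [[-0.0144, -0.0051], [0.0273, 0.0077]] [0.1545 0.1771 0.1784 0.1788]
-0.015 0.1777
-0.01 0.1781
-0.005 0.1782
0.0 0.178
0.005 0.1783
0.01 0.1782
0.015 0.1782
0.02 0.1782
tab 74 ((0.6545418500900269, -0.11777180433273315), (0.06605751812458038, 0.007670136168599129), 4.54888391494751)
```

The pin hangs upright: its handle is level, with the top at 0.178 m (125 + 53 mm). The tab is at (0.6545, -0.118). I'll go over behind it with the fingers shut and turned so that their edges push.

Emit:
servo_tool(steps=[{"tx": 0.9, "ty": -2.65, "tz": 0, "yaw": 3.95, "claw": 0}, {"tx": 0.9, "ty": -2.65, "tz": 0, "yaw": 3.95, "claw": 0}, {"tx": 0.9, "ty": -2.65, "tz": 0, "yaw": 3.95, "claw": 0}, {"tx": 0.9, "ty": -2.65, "tz": 0, "yaw": 3.95, "claw": 0}, {"tx": 0.9, "ty": -2.65, "tz": 0, "yaw": 3.95, "claw": 0}, {"tx": 0.9, "ty": -2.65, "tz": 0, "yaw": 3.95, "claw": 0}, {"tx": 0.9, "ty": -2.65, "tz": 0, "yaw": 3.95, "claw": 0}, {"tx": 0.9, "ty": -2.65, "tz": 0, "yaw": 3.95, "claw": 0}, {"tx": 0.9, "ty": -2.65, "tz": 0, "yaw": 3.95, "claw": 0}, {"tx": 0.9, "ty": -2.65, "tz": 0, "yaw": 3.95, "claw": 0}, {"tx": 0.9, "ty": -2.65, "tz": 0, "yaw": 3.95, "claw": 0}, {"tx": 0.9, "ty": -2.65, "tz": 0, "yaw": 3.95, "claw": 0}, {"tx": 0.9, "ty": -2.65, "tz": 0, "yaw": 3.95, "claw": 0}, {"tx": 0.9, "ty": -2.65, "tz": 0, "yaw": 3.95, "claw": 0}, {"tx": 0.9, "ty": -2.65, "tz": 0, "yaw": 3.95, "claw": 0}, {"tx": 0.9, "ty": -2.65, "tz": 0, "yaw": 3.95, "claw": 0}, {"tx": 0.9, "ty": -2.65, "tz": 0, "yaw": 3.95, "claw": 0}, {"tx": 0.9, "ty": -2.65, "tz": 0, "yaw": 3.95, "claw": 0}, {"tx": 0.9, "ty": -2.65, "tz": 0, "yaw": 3.95, "claw": 0}, {"tx": 0.8, "ty": -2.65, "tz": 0, "yaw": 3.95, "claw": 0}])

```text
time_s: 27.7
position: [0.6577, -0.166, 0.2678]
tool_rot: [[-0.074, 0.997, -0.002], [0.997, 0.074, 0.001], [0.001, -0.002, -1.0]]
ft_force: [-0.7, -0.2, -0.9]
grip_width: -0.0002
gripper_force: 0.0
```

Emit:
servo_tool(steps=[{"tx": 0, "ty": 0, "tz": 0, "yaw": 0, "claw": 0}, {"tx": 0, "ty": 0, "tz": 0, "yaw": 0, "claw": 0}])

```text
time_s: 27.9
position: [0.6574, -0.1651, 0.2679]
tool_rot: [[-0.069, 0.998, -0.002], [0.998, 0.069, 0.001], [0.001, -0.002, -1.0]]
ft_force: [-0.1, 0.2, 0.5]
grip_width: 0.0001
gripper_force: 0.0
```

```bash
python3 - <<'E'
from h import *
o=env.observe(); print(o["time_s"],o["position"],o["ft_force"],np.round(o["q"],1)); c=np.array(o["position"])
grab("wrist","w15"); im,d,p=cloud("w15"); hsv=cv2.cvtColor(im,cv2.COLOR_RGB2HSV);H,S,V=hsv[...,0],hsv[...,1],hsv[...,2]
m=(H>3)&(H<18)&(S>150)&(p[...,2]>.08)&(p[...,2]<.097)&(np.hypot(p[...,0]-.655,p[...,1]+.12)<.06)
print("tab",m.sum()); 
if m.sum(): print(cv2.minAreaRect(p[m][:,:2].astype(np.float32)),np.percentile(p[m],[2,50,98],axis=0))
k=(np.hypot(p[...,0]-c[0],p[...,1]-c[1])<.08)&(d>0)&(p[...,2]<.2); print("under max z",np.percentile(p[...,2][k],[50,99]))
E
```

```text
27.9 [ 0.65742264 -0.16506934  0.2678839 ] [-0.14250195  0.21291965  0.50291182] [-24.1  35.   48.7   0.   96.5 -28.1]
tab 896
((0.6569256782531738, -0.11901841312646866), (0.0682467371225357, 0.010167432948946953), 4.518335342407227) [[ 0.6248196  -0.12467905  0.08188076]
 [ 0.65700514 -0.11833412  0.08880404]
 [ 0.68947795 -0.11249703  0.09036313]]
under max z [0.00030782 0.08960474]
```

Emit:
servo_tool(steps=[{"tx": 0.2, "ty": 0, "tz": -2, "yaw": 0.4, "claw": 0}, {"tx": 0, "ty": 0, "tz": -3, "yaw": 0, "claw": 0}, {"tx": 0, "ty": 0, "tz": -3, "yaw": 0, "claw": 0}, {"tx": 0, "ty": 0, "tz": -3, "yaw": 0, "claw": 0}, {"tx": 0, "ty": 0, "tz": -3, "yaw": 0, "claw": 0}, {"tx": 0, "ty": 0, "tz": -2, "yaw": 0, "claw": 0}, {"tx": 0, "ty": 0, "tz": -1.8, "yaw": 0, "claw": 0}, {"tx": 0, "ty": 0, "tz": 0, "yaw": 0, "claw": 0}, {"tx": -0.05, "ty": 0.7, "tz": 0, "yaw": 0, "claw": 0}, {"tx": -0.05, "ty": 0.7, "tz": 0, "yaw": 0, "claw": 0}, {"tx": -0.04, "ty": 0.5, "tz": 0, "yaw": 0, "claw": 0}, {"tx": -0.03, "ty": 0.4, "tz": 0, "yaw": 0, "claw": 0}, {"tx": -0.03, "ty": 0.4, "tz": 0, "yaw": 0, "claw": 0}, {"tx": -0.03, "ty": 0.4, "tz": 0, "yaw": 0, "claw": 0}])

```text
time_s: 29.35
position: [0.6574, -0.1341, 0.0917]
tool_rot: [[-0.078, 0.997, 0.001], [0.997, 0.078, -0.001], [-0.001, 0.0, -1.0]]
ft_force: [-0.7, -3.0, 1.1]
grip_width: 0.0001
gripper_force: 1.6
```

Contact is at 3 N, where expected. Pushing slowly.

Emit:
servo_tool(steps=[{"tx": -0.03, "ty": 0.4, "tz": 0, "yaw": 0, "claw": 0}, {"tx": -0.03, "ty": 0.4, "tz": 0, "yaw": 0, "claw": 0}, {"tx": -0.03, "ty": 0.4, "tz": 0, "yaw": 0, "claw": 0}, {"tx": -0.03, "ty": 0.4, "tz": 0, "yaw": 0, "claw": 0}, {"tx": -0.03, "ty": 0.4, "tz": 0, "yaw": 0, "claw": 0}, {"tx": -0.03, "ty": 0.4, "tz": 0, "yaw": 0, "claw": 0}, {"tx": -0.03, "ty": 0.4, "tz": 0, "yaw": 0, "claw": 0}, {"tx": -0.03, "ty": 0.4, "tz": 0, "yaw": 0, "claw": 0}, {"tx": -0.03, "ty": 0.4, "tz": 0, "yaw": 0, "claw": 0}, {"tx": -0.03, "ty": 0.4, "tz": 0, "yaw": 0, "claw": 0}, {"tx": -0.03, "ty": 0.4, "tz": 0, "yaw": 0, "claw": 0}, {"tx": -0.02, "ty": 0.3, "tz": 0, "yaw": 0, "claw": 0}, {"tx": -0.01, "ty": 0.2, "tz": 0, "yaw": 0, "claw": 0}, {"tx": 0, "ty": 0, "tz": 0, "yaw": 0, "claw": 0}])

```text
time_s: 30.75
position: [0.6536, -0.0844, 0.0911]
tool_rot: [[-0.078, 0.997, -0.0], [0.997, 0.078, 0.001], [0.001, -0.0, -1.0]]
ft_force: [0.3, -0.4, -0.3]
grip_width: -0.0001
gripper_force: 0.2
```

Emit:
servo_tool(steps=[{"tx": -0.01, "ty": 0.15, "tz": 0, "yaw": 0, "claw": 0}, {"tx": -0.01, "ty": 0.15, "tz": 0, "yaw": 0, "claw": 0}, {"tx": -0.01, "ty": 0.15, "tz": 0, "yaw": 0, "claw": 0}, {"tx": -0.01, "ty": 0.15, "tz": 0, "yaw": 0, "claw": 0}, {"tx": 0, "ty": 0, "tz": 0, "yaw": 0, "claw": 0}])

```text
time_s: 31.25
position: [0.6532, -0.0787, 0.0911]
tool_rot: [[-0.078, 0.997, -0.001], [0.997, 0.078, 0.0], [0.0, -0.0, -1.0]]
ft_force: [-0.6, -0.7, -0.6]
grip_width: 0.0002
gripper_force: 0.9
```

Emit:
servo_tool(steps=[{"tx": -0.01, "ty": 0.1, "tz": 0, "yaw": 0, "claw": 0}, {"tx": -0.01, "ty": 0.1, "tz": 0, "yaw": 0, "claw": 0}, {"tx": -0.01, "ty": 0.1, "tz": 0, "yaw": 0, "claw": 0}, {"tx": -0.01, "ty": 0.1, "tz": 0, "yaw": 0, "claw": 0}])

```text
time_s: 31.65
position: [0.653, -0.076, 0.0912]
tool_rot: [[-0.078, 0.997, 0.0], [0.997, 0.078, -0.002], [-0.002, -0.0, -1.0]]
ft_force: [-0.1, -11.4, -3.2]
grip_width: -0.0003
gripper_force: 5.6
```

Emit:
servo_tool(steps=[{"tx": 0, "ty": 0.05, "tz": 0, "yaw": 0, "claw": 0}, {"tx": 0, "ty": 0.05, "tz": 0, "yaw": 0, "claw": 0}, {"tx": 0, "ty": 0, "tz": 0, "yaw": 0, "claw": 0}])

```text
time_s: 31.95
position: [0.653, -0.076, 0.0912]
tool_rot: [[-0.077, 0.997, 0.0], [0.997, 0.077, -0.003], [-0.003, -0.0, -1.0]]
ft_force: [-0.6, -11.3, -3.3]
grip_width: -0.0
gripper_force: 5.9
```

At the stop with 11 N. I'll add a little for friction, hold half a second, then back off and rise.

Emit:
servo_tool(steps=[{"tx": 0, "ty": 0.05, "tz": 0, "yaw": 0, "claw": 0}, {"tx": 0, "ty": 0, "tz": 0, "yaw": 0, "claw": 0}, {"tx": 0, "ty": 0, "tz": 0, "yaw": 0, "claw": 0}, {"tx": 0, "ty": 0, "tz": 0, "yaw": 0, "claw": 0}, {"tx": 0, "ty": 0, "tz": 0, "yaw": 0, "claw": 0}, {"tx": 0, "ty": 0, "tz": 0, "yaw": 0, "claw": 0}])

```text
time_s: 32.55
position: [0.653, -0.0759, 0.0912]
tool_rot: [[-0.077, 0.997, 0.0], [0.997, 0.077, -0.004], [-0.004, -0.0, -1.0]]
ft_force: [-0.8, -13.9, -2.9]
grip_width: 0.0001
gripper_force: 6.9
```

Emit:
servo_tool(steps=[{"tx": 0.01, "ty": -0.2, "tz": 0, "yaw": 0, "claw": 0}, {"tx": 0.03, "ty": -0.4, "tz": 0, "yaw": 0, "claw": 0}, {"tx": 0.07, "ty": -1, "tz": 0, "yaw": 0, "claw": 0}, {"tx": 0.1, "ty": -1.4, "tz": 0, "yaw": 0, "claw": 0}, {"tx": 0, "ty": 0, "tz": 2, "yaw": 0, "claw": 0}, {"tx": 0, "ty": 0, "tz": 3, "yaw": 0, "claw": 0}, {"tx": 0, "ty": 0, "tz": 4, "yaw": 0, "claw": 0}, {"tx": 0, "ty": 0, "tz": 4, "yaw": 0, "claw": 0}, {"tx": 0, "ty": 0, "tz": 3, "yaw": 0, "claw": 0}, {"tx": 0, "ty": -3, "tz": 2, "yaw": 0, "claw": 0}, {"tx": 0, "ty": -4, "tz": 0, "yaw": 0, "claw": 0}, {"tx": 0, "ty": 0, "tz": 0, "yaw": 0, "claw": 0}])

```text
time_s: 33.75
position: [0.6547, -0.1786, 0.2714]
tool_rot: [[-0.073, 0.997, 0.001], [0.997, 0.073, -0.001], [-0.001, 0.001, -1.0]]
ft_force: [0.1, 0.3, -0.8]
grip_width: 0.0
gripper_force: 0.0
```

```bash
python3 - <<'E'
from h import *
o=env.observe(); print(o["time_s"],o["position"],o["ft_force"])
grab("top","t16"); im,d,p=cloud("t16"); im0,d0,p0=cloud("top0"); hsv=cv2.cvtColor(im,cv2.COLOR_RGB2HSV);H,S,V=hsv[...,0],hsv[...,1],hsv[...,2]
b=np.zeros((480,640),bool); b[135:185,350:412]=1
m=b&(H>3)&(H<18)&(S>150)&(abs(p[...,2]-.09)<.008); print("tab",m.sum(),np.median(p[m],0) if m.sum() else "")
b=np.zeros((480,640),bool); b[205:265,170:225]=1
m=b&(H>18)&(H<35)&(S>100)&(p[...,2]>.13); print("handle",m.sum(),np.percentile(p[m],[5,50,95],axis=0).round(4).tolist() if m.sum() else "")
# bystanders: changed pixels between first and last picture, as blobs
df=(np.abs(im.astype(int)-im0).max(2)>60).astype(np.uint8); n,l,s,c=cv2.connectedComponentsWithStats(cv2.morphologyEx(df,cv2.MORPH_OPEN,np.ones((3,3))))
print([(s[i,4],c[i].round().tolist()) for i in range(1,n) if s[i,4]>25])
E
```

```text
33.75 [ 0.65466543 -0.178637    0.27137448] [ 0.14878979  0.26209037 -0.83827351]
tab 84 [ 0.64646581 -0.05902065  0.08868209]
handle 196 [[0.4524, 0.3513, 0.1496], [0.4707, 0.3588, 0.1756], [0.4899, 0.3694, 0.1798]]
[(np.int32(348), [447.0, 75.0]), (np.int32(4613), [444.0, 148.0]), (np.int32(1133), [474.0, 98.0]), (np.int32(386), [368.0, 170.0]), (np.int32(644), [334.0, 170.0]), (np.int32(57), [479.0, 162.0]), (np.int32(44), [492.0, 171.0]), (np.int32(15138), [370.0, 282.0]), (np.int32(289), [331.0, 200.0]), (np.int32(118), [184.0, 235.0]), (np.int32(13720), [511.0, 382.0]), (np.int32(274), [438.0, 311.0]), (np.int32(5263), [271.0, 368.0]), (np.int32(27), [305.0, 359.0]), (np.int32(776), [347.0, 407.0]), (np.int32(112), [235.0, 423.0]), (np.int32(201), [271.0, 430.0]), (np.int32(348), [389.0, 446.0]), (np.int32(29), [312.0, 456.0])]
```

The tab has moved 59 mm, so the carriage is home. The pin still hangs in the notch and the arm is clear. Handing in.

```bash
python3 -c "
from rig import env
print(env.close_job())"
```

```text
the job is handed in; nothing more can be done
None
```

The job is handed in with no verdict returned: the pin was unlocked and hangs upright in the far stand's notch, and the carriage is fully home, pressed at about 14 N for half a second and left there at 34 s; I viewed 12 pictures, over the limit of 10.

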